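# Change the cassettes in a bench incubator and latch its lid

### The arm

A 6-joint arm with a two-finger parallel gripper is mounted at the origin on the work surface. World frame = base frame: x ahead of the robot, y to its left, z up, the work surface at z = 0. Lengths are in m, angles in degrees, forces in N, time in s.
With the tool pointing down it reaches from about 0.375 to 0.9 m from the base axis. Payload 3.1 kg.
Tool frame: the origin (TCP) lies between the finger pads; the fingertips stand 11 mm ahead of it and the grasp point (between the pads) lies 8 mm behind it; x points along the fingers, y is the direction in which the jaws open and shut, and the axes are right-handed (so a half turn about x gives the same grasp; the last joint's range is limited). The gripper opens to 87 mm and grips with 3 to 60 N. Pads are 19 mm wide; open, the fingers measure 117 mm over their backs; the gripper's body (75 mm by 190 mm) begins 51 mm behind the grasp point.
Start: joints at [-79.67, 30.224, 82.088, -0, 67.689, -10.227], TCP at [0.219, -0.585, 0.234] pointing down, gripper open.
Joint ranges: [-176.69, 176.69], [-43.24, 126.21], [12.49, 139.97], [-82, 262], [0, 151.66], [-163.58, 163.58]. Speed limits (degrees/s): [159.86, 159.86, 180, 180, 180, 180].

### API

Orientations are given as a 3x3 rotation matrix whose columns are the frame's x, y, z axes.
In Python, from rig import bot gives the robot as it stands.
- The arm moves only by the shell command python3 -m inch 'ROWS' [OPENING]. ROWS is a JSON object of lists of equal length, an entry for each row: "dp": the shift along the tool's x, y, z in mm, a list of three; "yaw": the turn about the tool's x in degrees. In form: {"dp": [[tx, ty, tz], ...], "yaw": [yaw, ...]}. A call has 1 to 20 rows; each row shifts and turns the commanded pose from where the row before left it, along the tool's axes as they then stand; what a row does not reach is not made up. A row lasts 1/12 s, in which the tool goes at most 41.7 mm and 7.16 degrees, less where a joint would pass 70% of its speed; a pose out of reach is approached as far as the arm can. A call is refused whole if a number of a shift passes 41.7 or a number of a turn 7.16, either way. A call with a gripper value outside its range is refused whole. OPENING is the finger opening in mm, from 0 to 87, set as the call begins (- or left out, the last holds). The fingers move at their own pace and stop on an object; the grip force is fixed at half the most. Time passes only in rows, so rows that do not move let the fingers close. It gives the time, the measured TCP pose, the force and the opening at its end, in the units of the state.
- bot.read_state(): the state, without advancing time (a new reading comes with each control period).
- bot.capture(name): name is "scene" or "side" or "wrist"; returns a dict with "color" (480x640x3 uint8, red, green, blue), "intrinsics" (3x3 intrinsics, pixels), "pose" (4x4, takes a point from camera to world coordinates). Camera axes: x right, y down, z forward; pixel columns grow to the right and rows downward; lengths in m; the calibration is good to about 2 mm. A picture is of the moment at which its call begins. There is no depth.
- bot.hand_in(): hands the job in, once; it reports no verdict.
The state is a dict: "time_s": time; "joint_positions": joint angles; "qvel": joint speeds; "tau": joint torques, N m; "position": TCP position; "tcp_rot": TCP orientation; "force": force on the tool from outside, world axes, zero at the start; "moment": the same for the moment, N m; "opening": opening from 0.0 (shut) to 1.0 (fully open).
Only numpy, scipy, OpenCV 4.12 (cv2) and the standard library are available. Lean on these libraries where they do the work, as an engineer would, in place of code of your own. Each camera call takes 0.05 s, during which the arm holds its last target.

### The job

Take every spent test cassette out of the incubator's carrier and stand it upright on the floor of the steel tray, not on top of another, and put every fresh cassette from the bench into a carrier pocket, lug in the notch, seated flat and square on the pocket floor. Then shut the incubator's lid and press it down against its gasket until the latch snaps back over the lid's bar and holds it shut. Leave the jars, dishes, spray bottle and pipette where they are.

Things in the scene. Friction and masses are not known exactly. Their poses are not given: they have to be found in the camera images.
- incubator: dark green bench incubator, fixed, 150 (x) x 280 (y) mm, rim 86 mm high, walls 12 mm; the rubber gasket on the front rim stands 12 mm above it; inside, a dark carrier with a row of four pockets along y, floor 28 mm high. Origin: centre of its underside; +x points to the hinge side (far from the robot), z up. Inner side walls 41 mm beyond the middle of the end pockets
- pocket_0 (a point): centre of the floor of a carrier pocket, where a seated cassette's origin comes to lie; axes as the incubator. Pocket opening 88 (x) x 48 (y) mm with a notch 21 wide in its far (+x) wall for the lug; pocket walls 15 mm high, their top 5 mm sloping as a lead-in. Pockets 58 mm apart along y. Pocket 0 is the one furthest to -y, pocket 3 to +y.
- pocket_1 (a point): centre of the floor of a carrier pocket, where a seated cassette's origin comes to lie; axes as the incubator. Pocket opening 88 (x) x 48 (y) mm with a notch 21 wide in its far (+x) wall for the lug; pocket walls 15 mm high, their top 5 mm sloping as a lead-in. Pockets 58 mm apart along y. 
- pocket_2 (a point): centre of the floor of a carrier pocket, where a seated cassette's origin comes to lie; axes as the incubator. Pocket opening 88 (x) x 48 (y) mm with a notch 21 wide in its far (+x) wall for the lug; pocket walls 15 mm high, their top 5 mm sloping as a lead-in. Pockets 58 mm apart along y. 
- pocket_3 (a point): centre of the floor of a carrier pocket, where a seated cassette's origin comes to lie; axes as the incubator. Pocket opening 88 (x) x 48 (y) mm with a notch 21 wide in its far (+x) wall for the lug; pocket walls 15 mm high, their top 5 mm sloping as a lead-in. Pockets 58 mm apart along y. 
- lid_hinge (a point): middle of the lid's hinge line, on the incubator's far rim, 90 mm high; the line runs along the incubator's y
- lid (a joint): grey lid's angle, rad: 0 shut, 1.75 to 1.9 at the start (upright, leaning away). 150 mm from hinge line to free edge, 280 wide, 14 thick, underside on the hinge line. Stiff hinge (0.27 N m) stays put. It meets the gasket near 0.06; latched it reads 0.00 to 0.02, limits -0.02 and 1.95; unlatched, the gasket lifts it again. Pressing it home at lid_press takes 10 to 13 N
- lid_press (a point): where to press: point on the lid's outer (upper) face, mid-width, 125 mm from the hinge line, at the middle of a dark rubber patch 30 x 90 mm; x, y, z axes are the lid's own, z out of the outer face
- latch (a joint): spring catch in the middle of the incubator's front, m: 0 at rest; the steel bar on the lid's free edge pushes it out (towards -x of the incubator) by about 5 mm and it snaps back to 0 over the bar once the lid is pressed home. Its sloped steel top stands 12 mm above the shut lid's upper face, 10 to 37 mm in front of the lid's free edge
- tray: steel discard tray, fixed, 150 x 160 x 22 mm high, walls 5 mm, inner floor 5 mm high. Origin: centre of its underside; room for two cassettes side by side along its y
- fresh_0: white plastic test cassette: block 84 x 44 x 22 mm high (x, y, z) with two rows of small wells; a lug 10 mm long, 16 wide, 16 high stands out from the middle of its +x end (x 42 to 52), and an upright grip rib 50 long (x), 12 thick (y), 24 high (z 22 to 46) runs along the middle of its top. Origin: centre of the block's underside; mass about 0.15 kg. A fresh one, lying on the bench
- fresh_1: white plastic test cassette: block 84 x 44 x 22 mm high (x, y, z) with two rows of small wells; a lug 10 mm long, 16 wide, 16 high stands out from the middle of its +x end (x 42 to 52), and an upright grip rib 50 long (x), 12 thick (y), 24 high (z 22 to 46) runs along the middle of its top. Origin: centre of the block's underside; mass about 0.15 kg. A fresh one, lying on the bench
- fresh_2: white plastic test cassette: block 84 x 44 x 22 mm high (x, y, z) with two rows of small wells; a lug 10 mm long, 16 wide, 16 high stands out from the middle of its +x end (x 42 to 52), and an upright grip rib 50 long (x), 12 thick (y), 24 high (z 22 to 46) runs along the middle of its top. Origin: centre of the block's underside; mass about 0.15 kg. A fresh one, lying on the bench
- fresh_3: white plastic test cassette: block 84 x 44 x 22 mm high (x, y, z) with two rows of small wells; a lug 10 mm long, 16 wide, 16 high stands out from the middle of its +x end (x 42 to 52), and an upright grip rib 50 long (x), 12 thick (y), 24 high (z 22 to 46) runs along the middle of its top. Origin: centre of the block's underside; mass about 0.15 kg. A fresh one, lying on the bench
- spent_0: white plastic test cassette: block 84 x 44 x 22 mm high (x, y, z) with two rows of small wells; a lug 10 mm long, 16 wide, 16 high stands out from the middle of its +x end (x 42 to 52), and an upright grip rib 50 long (x), 12 thick (y), 24 high (z 22 to 46) runs along the middle of its top. Origin: centre of the block's underside; mass about 0.15 kg. A spent one, which starts seated in pocket_0
- spent_1: white plastic test cassette: block 84 x 44 x 22 mm high (x, y, z) with two rows of small wells; a lug 10 mm long, 16 wide, 16 high stands out from the middle of its +x end (x 42 to 52), and an upright grip rib 50 long (x), 12 thick (y), 24 high (z 22 to 46) runs along the middle of its top. Origin: centre of the block's underside; mass about 0.15 kg. A spent one, which starts seated in pocket_1
- spent_2: white plastic test cassette: block 84 x 44 x 22 mm high (x, y, z) with two rows of small wells; a lug 10 mm long, 16 wide, 16 high stands out from the middle of its +x end (x 42 to 52), and an upright grip rib 50 long (x), 12 thick (y), 24 high (z 22 to 46) runs along the middle of its top. Origin: centre of the block's underside; mass about 0.15 kg. A spent one, which starts seated in pocket_2
- spent_3: white plastic test cassette: block 84 x 44 x 22 mm high (x, y, z) with two rows of small wells; a lug 10 mm long, 16 wide, 16 high stands out from the middle of its +x end (x 42 to 52), and an upright grip rib 50 long (x), 12 thick (y), 24 high (z 22 to 46) runs along the middle of its top. Origin: centre of the block's underside; mass about 0.15 kg. A spent one, which starts seated in pocket_3
- jar_0: bystander: white sample jar, 48 mm across, 90 high; origin at the centre of its foot
- jar_1: bystander: white sample jar, 48 mm across, 90 high; origin at the centre of its foot
- jar_2: bystander: white sample jar, 48 mm across, 90 high; origin at the centre of its foot
- dishes: bystander: stack of round dishes, 86 mm across, 56 high; origin at the centre of its foot
- spray: bystander: white spray bottle, 84 mm across, 220 high; origin at the centre of its foot
- pipette: bystander: pipette lying along y, 200 x 20 x 18 mm; origin at its underside
Things that resemble listed ones, but are neither listed nor needed, are in the scene too. What is shaped like the spent_1 but green, orange or yellow is not meant.

How it is judged:
By the outcome, as a careful person would: the job done as asked, in the order asked, and still so for the second after the job is handed in, with the robot touching nothing.
Of spent_0, spent_1, spent_2, spent_3 only 1 to 2 are there at a start; the rules pass over those that are not, and their reading is None.
Of fresh_0, fresh_1, fresh_2, fresh_3 only 3 to 4 are there at a start; the rules pass over those that are not, and their reading is None.
At some moment in a run one of fresh_0, fresh_1, fresh_2, fresh_3 may be knocked a few centimetres aside while the robot is not near it.
Once in a run the grip may slacken for a moment while it holds something.
It also fails if it takes over 210 s, if anything falls off the work surface, if the arm or the gripper's body presses on something with over 40 N, if the wrist force passes 120 N, or if a joint passes its speed limit or range.

## Working session

There is one attempt and no reset: what is moved stays moved. The work goes in short steps, Python scripts to look and compute and a shell command to move; the robot and the scene stay as the last step left them, time stands still between calls to the robot, and variables do not carry over. Pictures are saved under pics/ and viewed, and the job is handed in when it is done.

```bash
ls; mkdir -p pics
python3 - <<'E'
from rig import bot
import cv2
s=bot.read_state()
print(s)
for n in ["scene","side","wrist"]:
    c=bot.capture(n); cv2.imwrite(f"pics/{n}0.png",c["color"][:,:,::-1]); print(n,c["intrinsics"].round(1).tolist(),c["pose"].round(4).tolist())
E
```

```text
pics
{'time_s': 0.0, 'joint_positions': array([-7.96711006e+01,  3.02774222e+01,  8.21556276e+01,  2.75538893e-04,
        6.76878738e+01, -1.02268944e+01]), 'qvel': array([ 0.14762961, -0.03214506,  0.03720259,  0.01755712, -0.05892617,
       -0.07482419]), 'tau': array([-2.13447827e-03, -4.40053010e+01, -1.76594299e+01,  6.31787349e-02,
        5.83437702e-02, -1.80006623e-04]), 'position': array([ 0.21935599, -0.58450004,  0.23259236]), 'tcp_rot': array([[-3.74035011e-04,  3.51117231e-01, -9.36331432e-01],
       [ 2.07711035e-03, -9.36329205e-01, -3.51117226e-01],
       [-9.99997773e-01, -2.07619384e-03, -3.79089331e-04]]), 'force': array([-0.24499578, -0.38987936, -0.1699264 ]), 'moment': array([-0.00441639,  0.02825209,  0.03444211]), 'opening': 0.9989338960058509}
scene [[543.2, 0.0, 312.3], [0.0, 543.2, 233.6], [0.0, 0.0, 1.0]] [[0.9152, 0.3333, -0.2264, 0.8461], [0.4029, -0.7512, 0.5228, -0.735], [0.0042, -0.5697, -0.8218, 1.151], [0.0, 0.0, 0.0, 1.0]]
side [[588.3, 0.0, 317.2], [0.0, 588.3, 236.7], [0.0, 0.0, 1.0]] [[-0.7792, -0.4205, 0.4647, -0.0863], [-0.6267, 0.5355, -0.5662, 0.7066], [-0.0107, -0.7324, -0.6808, 0.9979], [0.0, 0.0, 0.0, 1.0]]
wrist [[335.5, 0.0, 320.2], [0.0, 335.5, 237.7], [0.0, 0.0, 1.0]] [[0.3516, -0.9033, -0.2458, 0.2867], [-0.9362, -0.3398, -0.0903, -0.5588], [-0.002, 0.2618, -0.9651, 0.3841], [0.0, 0.0, 0.0, 1.0]]
```

View pics/scene0.png

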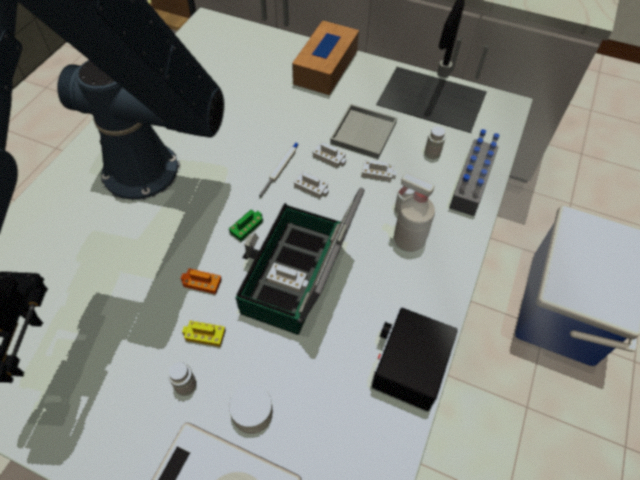

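View pics/side0.png

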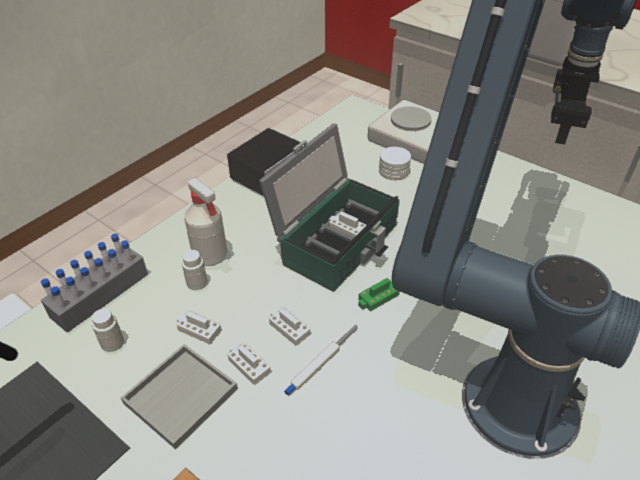

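View pics/wrist0.png

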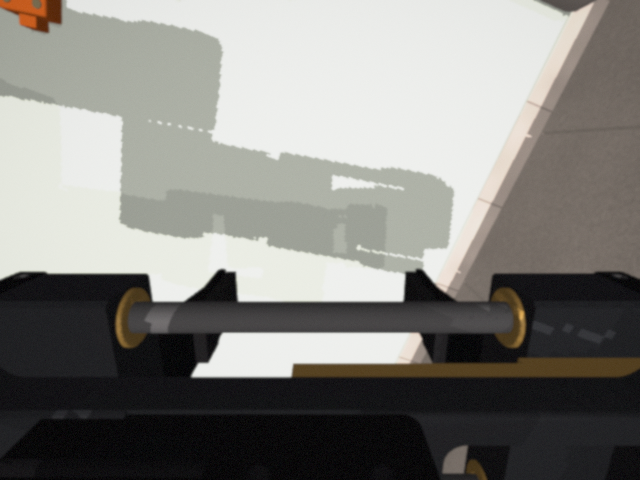

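Both views show the following:
- The incubator is at scene (290,270), with one white cassette in it at (288,272).
- Three white cassettes lie on the bench at (330,155), (378,171) and (312,185).
- The tray is at (365,130).
- Lookalikes are green (245,223), orange (201,280) and yellow (204,333). They're excluded by colour.

I'll take crops now to measure from.

Run:
```python
import cv2
a=cv2.imread("pics/scene0.png"); b=cv2.imread("pics/side0.png")
cv2.imwrite("pics/c1.png",cv2.resize(a[195:340,225:375],None,fx=4,fy=4,interpolation=cv2.INTER_CUBIC))
cv2.imwrite("pics/c2.png",cv2.resize(a[95:205,255:405],None,fx=5,fy=5,interpolation=cv2.INTER_CUBIC))
cv2.imwrite("pics/c3.png",cv2.resize(b[120:290,250:410],None,fx=3.5,fy=3.5,interpolation=cv2.INTER_CUBIC))
cv2.imwrite("pics/c4.png",cv2.resize(b[290:450,110:370],None,fx=3,fy=3,interpolation=cv2.INTER_CUBIC))
```

```text
(no output)
```

View pics/c1.png

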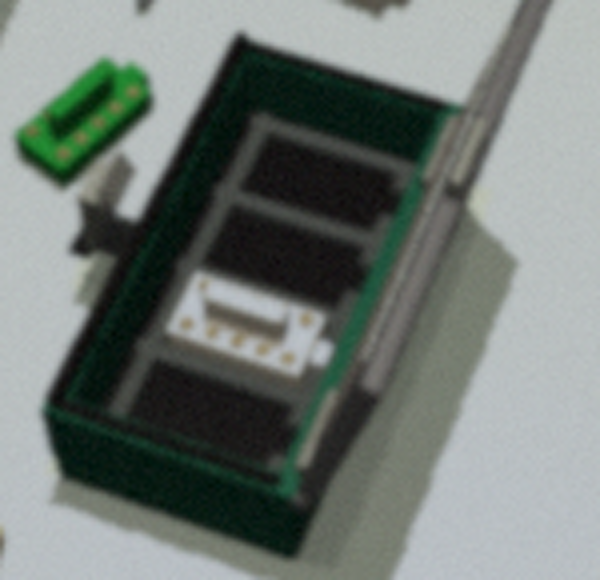

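View pics/c2.png

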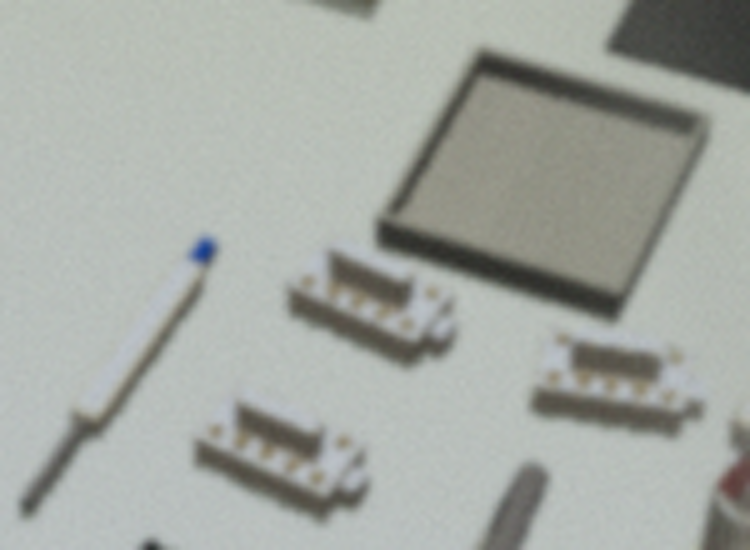

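View pics/c3.png

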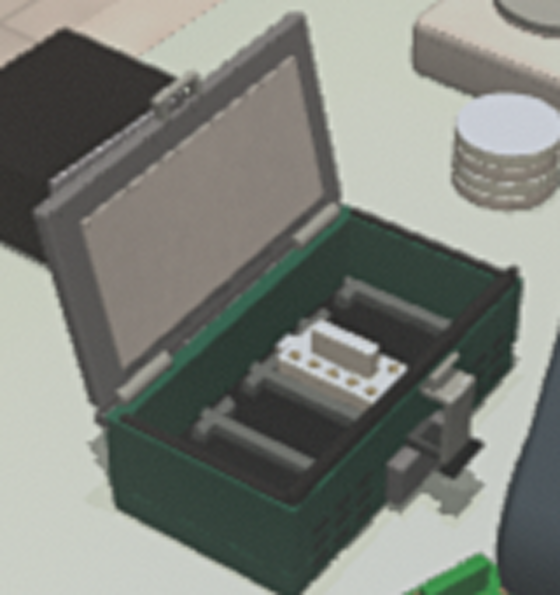

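View pics/c4.png

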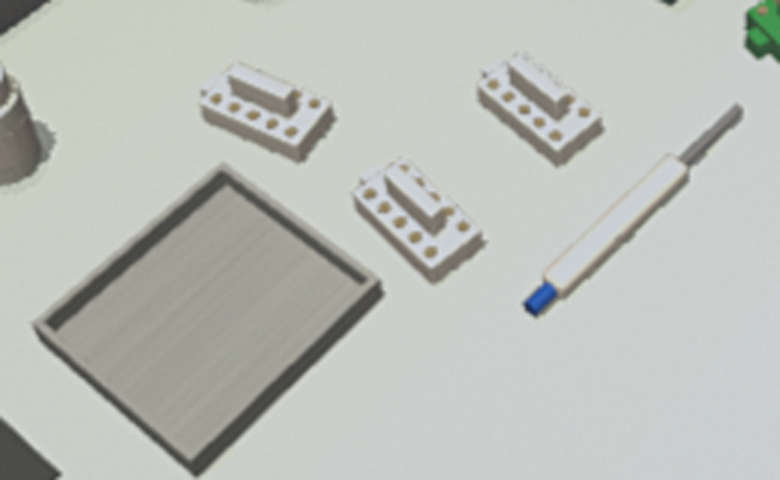

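```bash
cat > h.py <<'E'
import numpy as np, cv2, json
from rig import bot
def cast(K,T,uv,z):
    d=T[:3,:3]@np.linalg.solve(K,np.array([uv[0],uv[1],1.0])); o=T[:3,3]
    return o+d*(z-o[2])/d[2]
def proj(K,T,p):
    q=T[:3,:3].T@(np.asarray(p)-T[:3,3]); q=K@q; return q[:2]/q[2]
def tri(obs):  # [(K,T,uv)]
    A=np.zeros((3,3));b=np.zeros(3)
    for K,T,uv in obs:
        d=T[:3,:3]@np.linalg.solve(K,np.array([uv[0],uv[1],1.0])); d/=np.linalg.norm(d)
        P=np.eye(3)-np.outer(d,d); A+=P; b+=P@T[:3,3]
    return np.linalg.solve(A,b)
def snap(n,f):
    c=bot.capture(n); cv2.imwrite(f"pics/{f}.png",c["color"][:,:,::-1])
    np.savez(f"pics/{f}.npz",K=c["intrinsics"],T=c["pose"]); return c["intrinsics"],c["pose"],c["color"][:,:,::-1].copy()
def load(f):
    d=np.load(f"pics/{f}.npz"); return d["K"],d["T"],cv2.imread(f"pics/{f}.png")
E
python3 - <<'E'
from h import *
K,T,_=snap("scene","sc1"); K2,T2,_=snap("side","sd1")
c1=lambda p:(225+p[0]/4,195+p[1]/4)
c2=lambda p:(255+p[0]/5,95+p[1]/5)
c3=lambda p:(250+p[0]/3.5,120+p[1]/3.5)
c4=lambda p:(110+p[0]/3,290+p[1]/3)
S=lambda uv,z:print(cast(K,T,uv,z).round(4))
D=lambda uv,z:print('   side',cast(K2,T2,uv,z).round(4))
print("incub rim: TL, TR, BL, BR")
for p,z in [((240,38),.098),((455,108),.088),((50,405),.098),((295,490),.088)]: S(c1(p),z)
for p,z in [((110,415),.086),((345,210),.086),((518,275),.098),((290,503),.098)]: D(c3(p),z)
print("tray")
for p in [(480,52),(707,122),(380,222),(618,305)]: S(c2(p),.022)
for p in [(37,325),(225,168),(380,285),(195,470)]: D(c4(p),.022)
print("ribs A B C")
for p in [(372,265),(617,348),(282,415)]: S(c2(p),.046)
for p in [(418,190),(265,85),(543,78)]: D(c4(p),.046)
print('spent'); S(c1((248,300)),.074); D(c3((350,340)),.074)
E
```

```text
incub rim: TL, TR, BL, BR
[ 0.46  -0.013  0.098]
[ 0.598  -0.0017  0.088 ]
[ 0.4738 -0.2838  0.098 ]
[ 0.6151 -0.2717  0.088 ]
   side [0.5963 0.0031 0.086 ]
   side [ 0.6061 -0.2659  0.086 ]
   side [ 0.4595 -0.2674  0.098 ]
   side [0.4485 0.0035 0.098 ]
tray
[0.4519 0.4625 0.022 ]
[0.597 0.461 0.022]
[0.4514 0.3065 0.022 ]
[0.5984 0.3014 0.022 ]
   side [0.5884 0.4716 0.022 ]
   side [0.5868 0.316  0.022 ]
   side [0.4395 0.3163 0.022 ]
   side [0.4362 0.4743 0.022 ]
ribs A B C
[0.4685 0.252  0.046 ]
[0.6139 0.2494 0.046 ]
[0.4669 0.1318 0.046 ]
   side [0.4577 0.259  0.046 ]
   side [0.6016 0.2609 0.046 ]
   side [0.4548 0.137  0.046 ]
spent
[ 0.5372 -0.1671  0.074 ]
   side [ 0.5258 -0.1639  0.074 ]
```

```bash
python3 -m inch '{"dp":[[-4.8,-22.7,-29.9],[-4.8,-22.7,-29.9],[-4.8,-22.7,-29.9],[-4.8,-22.7,-29.9],[-4.8,-22.7,-29.9],[-4.8,-22.7,-29.9],[-4.8,-22.7,-29.9],[-4.8,-22.7,-29.9],[-4.8,-22.7,-29.9],[-4.8,-22.7,-29.9],[-4.8,-22.7,-29.9],[-4.8,-22.7,-29.9],[-4.8,-22.7,-29.9],[-4.8,-22.7,-29.9]],"yaw":[0,0,0,0,0,0,0,0,0,0,0,0,0,0]}' 40
python3 -m inch '{"dp":[[0,0,0],[0,0,0],[0,0,0],[0,0,0],[0,0,0],[0,0,0],[0,0,0],[0,0,0],[0,0,0],[0,0,0],[0,0,0],[0,0,0]],"yaw":[-7,-7,-7,-7,-7,-7,-7,-7,-7,-7,-7,-7]}'
python3 -m inch '{"dp":[[0,0,0],[0,0,0],[0,0,0],[0,0,0],[0,0,0],[0,0,0],[0,0,0],[0,0,0],[0,0,0],[0,0,0],[0,0,0],[0,0,0]],"yaw":[-7,-7,-7,-7,-7,-7,-7,-7,-7,-7,-5.5,0]}'
python3 - <<'E'
from h import *
s=bot.read_state(); print(s['position'],s['tcp_rot'],s['joint_positions'],s['force'],s['opening'])
snap("wrist","w1")
E
```

```text
time_s: 1.42
position: [0.5004, -0.1388, 0.3011]
tcp_rot: [[0.0, 0.351, -0.936], [-0.0, -0.936, -0.351], [-1.0, 0.0, -0.0]]
force: [0.7, -0.5, -0.3]
opening: 0.459
time_s: 2.42
position: [0.4997, -0.1405, 0.3007]
tcp_rot: [[-0.0, 0.966, 0.257], [0.0, 0.257, -0.966], [-1.0, -0.0, -0.0]]
force: [0.8, 0.1, 0.6]
opening: 0.457
time_s: 3.42
position: [0.4997, -0.1406, 0.3007]
tcp_rot: [[-0.0, -0.003, 1.0], [0.0, 1.0, 0.003], [-1.0, 0.0, -0.0]]
force: [-0.4, 0.6, 0.1]
opening: 0.462
[ 0.49972319 -0.14057841  0.30070804] [[-1.59470827e-04 -2.59633236e-03  9.99996617e-01]
 [ 6.71005953e-06  9.99996629e-01  2.59633346e-03]
 [-9.99999987e-01  7.12407627e-06 -1.59452867e-04]] [-2.80561690e+01  1.75241808e+01  9.22242049e+01 -4.20532099e-03
  7.02598584e+01 -1.18203507e+02] [-0.38046548  0.60576124  0.13628921] 0.46175352413492354
```

View pics/w1.png

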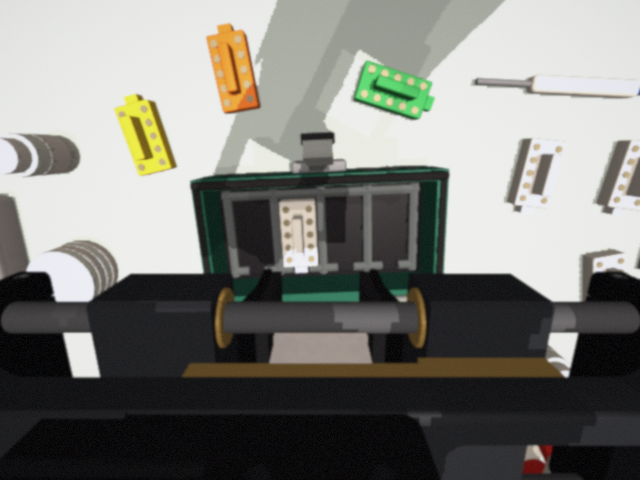

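The wrist view shows the incubator centred, with the spent cassette at (298,235). Its lug points to the hinge side. Cassettes C and A are at (537,175) and (630,175). I'll crop this to measure.

Run:
```python
import cv2
a=cv2.imread("pics/w1.png")
cv2.imwrite("pics/d1.png",cv2.resize(a[125:285,185:455],None,fx=2.9,fy=2.9,interpolation=cv2.INTER_CUBIC))
cv2.imwrite("pics/d2.png",cv2.resize(a[125:275,500:640],None,fx=4,fy=4,interpolation=cv2.INTER_CUBIC))
```

```text
(no output)
```

View pics/d1.png

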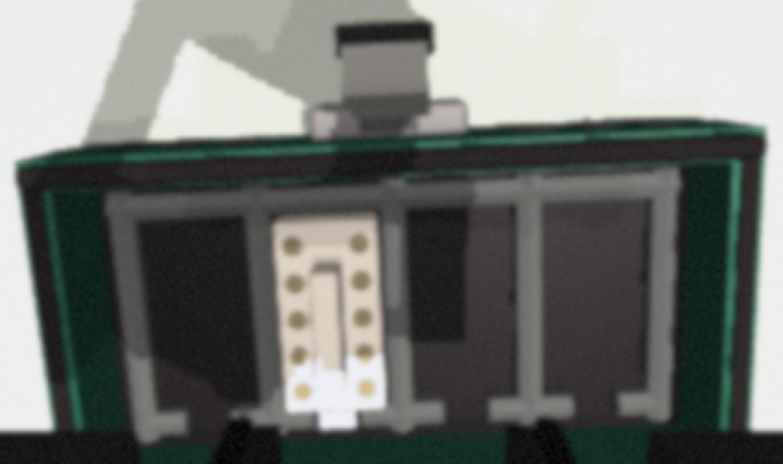

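View pics/d2.png

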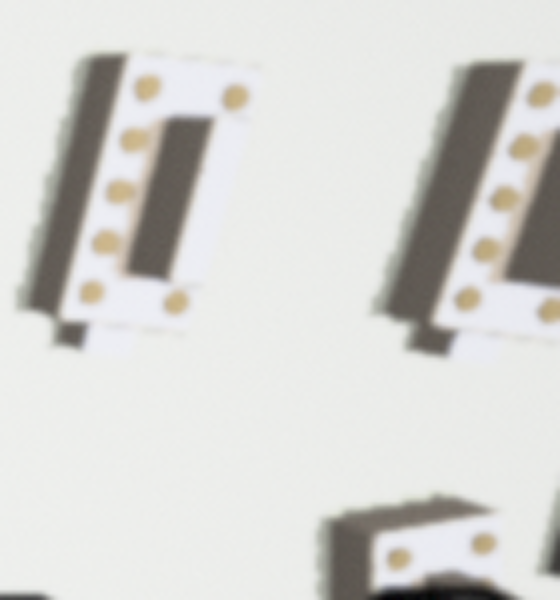

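Run:
```python
from h import *
K,T,im=load("w1")
f=lambda p:(185+(p[0]+.5)/2.9-.5,125+(p[1]+.5)/2.9-.5)
L=np.array([cast(K,T,f(p),.050)[:2] for p in [(291,245),(295,284),(297,320),(299,355),(302,391)]])
R=np.array([cast(K,T,f(p),.050)[:2] for p in [(358,243),(362,282),(363,317),(364,352),(367,388)]])
print((1e3*L).round(1),(1e3*R).round(1)); print('ctr',(L.mean(0)+R.mean(0))/2)
for a in (L,R): print('ang',np.degrees(np.arctan2(a[-1,1]-a[0,1],a[-1,0]-a[0,0])))
print('blk',[ (1e3*cast(K,T,f(p),.05)[:2]).round(1) for p in [(272,213),(376,213),(385,410),(287,412)]])
print('rimfront inner/outer z.098',[ (1e3*cast(K,T,f(p),.098)[:2]).round(1) for p in [(20,178),(765,138),(20,162),(762,126)]])
print('carrier front bar bottom z.043',[ (1e3*cast(K,T,f(p),.043)[:2]).round(1) for p in [(110,203),(680,180)]])
print('notch bars',[ (1e3*cast(K,T,f(p),.043)[:2]).round(1) for p in [(443,408),(490,408),(574,403),(618,403)]])
g=lambda p:(500+(p[0]+.5)/4-.5,125+(p[1]+.5)/4-.5)
L=np.array([cast(K,T,g(p),.022)[:2] for p in [(147,87),(133,140),(120,191),(106,242),(92,292)]])
R=np.array([cast(K,T,g(p),.022)[:2] for p in [(236,97),(176,302)]])
print((1e3*L).round(1),(1e3*R).round(1)); print('C ctr',(L.mean(0)+R.mean(0))/2)
for a in (L,R): print('ang',np.degrees(np.arctan2(a[-1,1]-a[0,1],a[-1,0]-a[0,0])))
```

```text
[[ 501.8 -182.3]
 [ 518.5 -181. ]
 [ 534.2 -180.5]
 [ 549.8 -180. ]
 [ 566.2 -179.1]] [[ 500.9 -154.2]
 [ 517.5 -152.7]
 [ 532.8 -152.3]
 [ 548.4 -152. ]
 [ 564.8 -150.7]]
ctr [ 0.53350094 -0.16647454]
ang 2.8643685928827836
ang 3.145721304475175
blk [array([ 488.4, -189.8]), array([ 488.2, -146.7]), array([ 574.9, -142.9]), array([ 576. , -185.8])]
rimfront inner/outer z.098 [array([ 468.8, -274.7]), array([453.7,  -6.5]), array([ 463.1, -274.2]), array([449.5,  -8. ])]
carrier front bar bottom z.043 [array([ 485.4, -258.8]), array([475. , -19.6])]
notch bars [array([ 576.4, -117.1]), array([576.4, -96.1]), array([573.9, -58.8]), array([573.8, -39.3])]
[[427.3 127.6]
 [443.3 126. ]
 [459.  124.5]
 [475.  122.7]
 [490.9 120.8]] [[430.2 155.7]
 [494.1 148.4]]
C ctr [0.46061635 0.13818856]
ang -6.083889630443322
ang -6.501098857766768
```

```bash
python3 -m inch '{"dp":[[0,0,0],[0,-13.8,16.2],[0,-13.8,16.2],[28,0,0],[28,0,0],[28,0,0],[28,0,0],[28,0,0],[20,0,0],[10,0,0],[0,0,0]],"yaw":[-2.9,0,0,0,0,0,0,0,0,0,0]}'
python3 - <<'E'
from h import *
snap("wrist","w2");snap("side","sd2")
E
```

```text
time_s: 4.38
position: [0.5322, -0.1658, 0.1285]
tcp_rot: [[-0.005, -0.05, 0.999], [0.002, 0.999, 0.05], [-1.0, 0.003, -0.004]]
force: [-0.8, 0.4, 0.8]
opening: 0.458
```

View pics/w2.png

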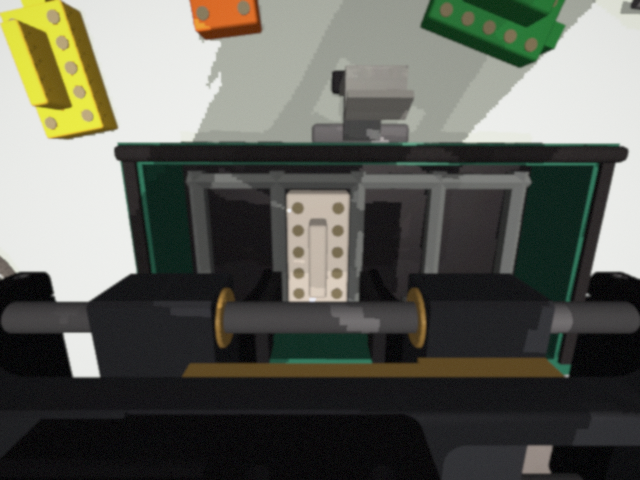

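View pics/sd2.png

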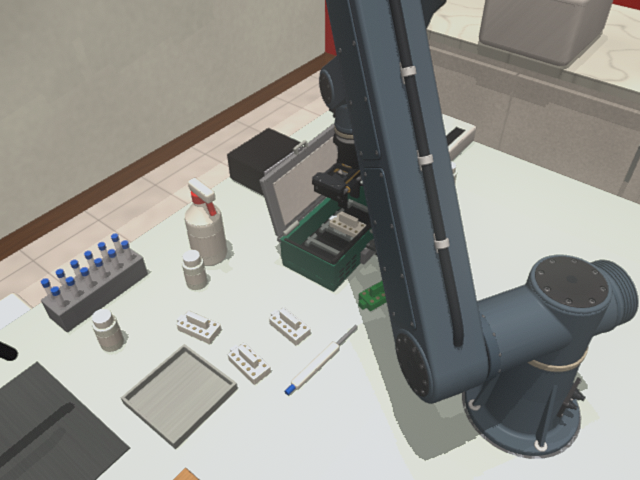

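Run:
```python
from h import *
K,T,im=load("w2")
for p in [(298,208),(338,208),(298,231),(337,231),(298,253),(337,252),(298,274),(336,274)]: print((1e3*cast(K,T,p,.05)[:2]).round(1))
print('rib',[(1e3*cast(K,T,p,.074)[:2]).round(1) for p in [(309,221),(327,221),(309,297),(327,296)]])
print(bot.read_state()['position'])
```

```text
[ 502.5 -181.5]
[ 501.1 -153.8]
[ 518.9 -181. ]
[ 517.6 -153.5]
[ 535.2 -180.5]
[ 533.1 -152.5]
[ 551.3 -179.9]
[ 549.9 -152.2]
rib [array([ 506.2, -173. ]), array([ 505.6, -161.8]), array([ 557.9, -170.9]), array([ 556.6, -158.9])]
[ 0.53412866 -0.16678105  0.13119795]
```

```bash
python3 -m inch '{"dp":[[20,0,0],[20,0,0],[14,0,0],[8,0,0],[4,0,0],[0,0,0],[0,0,0]],"yaw":[0,0,0,0,0,0,0]}'
python3 -m inch '{"dp":[[0,0,0],[0,0,0],[0,0,0],[0,0,0],[0,0,0],[0,0,0],[0,0,0],[0,0,0]],"yaw":[0,0,0,0,0,0,0,0]}' 0
```

```text
time_s: 5.07
position: [0.5344, -0.1669, 0.0658]
tcp_rot: [[0.002, -0.051, 0.999], [-0.001, 0.999, 0.051], [-1.0, -0.001, 0.002]]
force: [-0.5, -0.0, 0.2]
opening: 0.462
time_s: 5.73
position: [0.5338, -0.1667, 0.0649]
tcp_rot: [[0.0, -0.052, 0.999], [-0.0, 0.999, 0.052], [-1.0, -0.0, 0.0]]
force: [0.4, -0.9, 2.7]
opening: 0.138
```

```bash
python3 -m inch '{"dp":[[-10,0,0],[-20,0,0],[-30,0,0],[-30,0,0],[-30,0,0],[0,0,0]],"yaw":[0,0,0,0,0,0]}'
python3 - <<'E'
from h import *
K,T,_=load("sc1");K2,T2,_=load("sd1")
print('spray',cast(K,T,(411,243),0),cast(K2,T2,(209,258),0))
print('jar',cast(K,T,(434,156),0),cast(K2,T2,(196,284),0),cast(K2,T2,(109,347),0))
snap("side","sd3")
E
```

```text
time_s: 6.23
position: [0.5368, -0.1679, 0.1908]
tcp_rot: [[0.01, -0.052, 0.999], [-0.005, 0.999, 0.052], [-1.0, -0.006, 0.01]]
force: [1.2, -0.8, -1.3]
opening: 0.136
spray [0.77084331 0.07248103 0.        ] [0.7525346  0.09592407 0.        ]
jar [0.73875968 0.38615392 0.        ] [0.71413146 0.17330121 0.        ] [0.72462536 0.40748927 0.        ]
```

View pics/sd3.png

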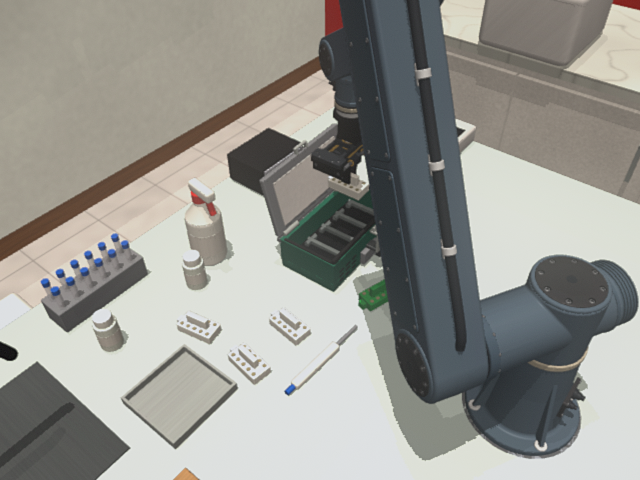

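```bash
python3 -m inch '{"dp":[[0,20,0],[0,35,0.6],[0,38,0.6],[0,38,0.6],[0,38,0.6],[0,38,0.6],[0,38,0.6],[0,38,0.6],[0,38,0.6],[0,38,0.6],[0,38,0.6],[0,38,0.6],[0,38,0.6],[0,38,0.6],[0,30,0.6],[0,20,0.6],[0,14,0],[0,0,0],[0,0,0]],"yaw":[0,0,0,0,0,0,0,0,0,0,0,0,0,0,0,0,0,0,0]}'
python3 - <<'E'
from h import *
print(bot.read_state()['position'],bot.read_state()['opening'])
snap("side","sd4");snap("wrist","w4")
E
```

```text
time_s: 7.87
position: [0.5119, 0.4076, 0.1834]
tcp_rot: [[-0.002, -0.053, 0.999], [-0.002, 0.999, 0.053], [-1.0, -0.002, -0.003]]
force: [-0.2, -0.0, -1.9]
opening: 0.135
[0.51192934 0.40764714 0.18337226] 0.13538450595224819
```

View pics/sd4.png

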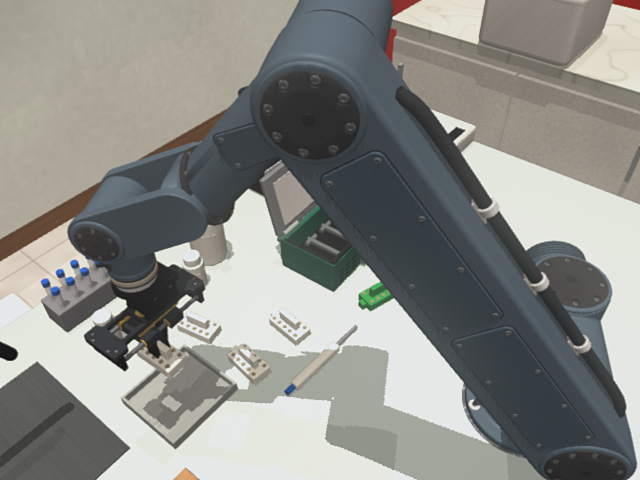

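View pics/w4.png

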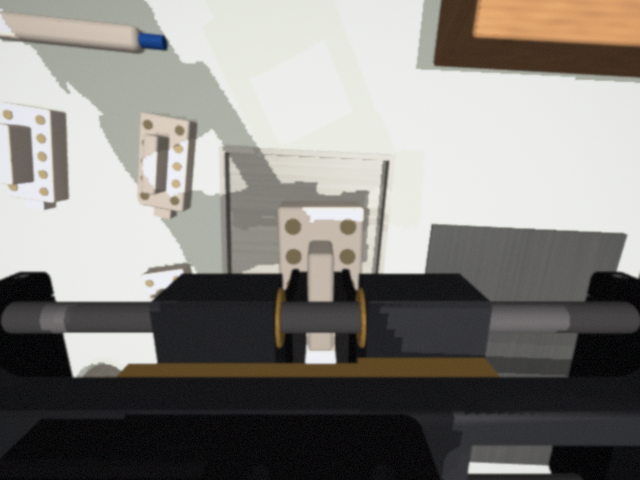

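Run:
```python
from h import *
K,T,im=load("w4")
for p in [(223,150),(392,158)]: print('tray',(1e3*cast(K,T,p,.022)[:2]).round(1))
for p in [(148,126),(179,130),(175,198),(146,193)]: print('A',(1e3*cast(K,T,p,.022)[:2]).round(1))
for p in [(8,115),(39,120),(12,187),(43,188)]: print('C',(1e3*cast(K,T,p,.022)[:2]).round(1))
```

```text
tray [448.2 316.2]
tray [447.3 469.4]
A [431.  250.1]
A [433.  277.4]
A [494.2 270.2]
A [490.9 243.4]
C [428.1 127.4]
C [430.9 154.1]
C [491.8 119.2]
C [491.3 147.9]
```

```bash
python3 -m inch '{"dp":[[0,0,0],[20,-8,3],[30,-8,2],[30,0,0],[25,0,0],[15,0,0],[10,0,0],[5,0,0],[3,0,0],[2,0,0],[0,0,0],[0,0,0]],"yaw":[3,0,0,0,0,0,0,0,0,0,0,0]}'
```

```text
time_s: 8.97
position: [0.5186, 0.3925, 0.0458]
tcp_rot: [[0.002, 0.001, 1.0], [0.001, 1.0, -0.001], [-1.0, 0.001, 0.002]]
force: [0.5, 0.5, -1.9]
opening: 0.135
```

```bash
python3 -m inch '{"dp":[[1.5,0,0],[1,0,0],[0.5,0,0],[0,0,0]],"yaw":[0,0,0,0]}'
```

```text
time_s: 9.3
position: [0.518, 0.3923, 0.042]
tcp_rot: [[0.0, 0.001, 1.0], [0.0, 1.0, -0.001], [-1.0, 0.0, 0.0]]
force: [0.7, 0.7, -0.1]
opening: 0.139
```

```bash
python3 -m inch '{"dp":[[0,0,0],[0,0,0],[0,0,0],[0,0,0],[-10,0,0],[-25,0,0],[-35,0,0],[-35,0,0],[-35,0,0],[0,0,0]],"yaw":[0,0,0,0,0,0,0,0,0,0]}' 34
python3 - <<'E'
from h import *
snap("side","sd5");snap("wrist","w5");print(bot.read_state()['position'])
E
```

```text
time_s: 10.13
position: [0.5222, 0.3946, 0.1908]
tcp_rot: [[0.014, 0.0, 1.0], [0.007, 1.0, -0.001], [-1.0, 0.007, 0.014]]
force: [0.7, 0.6, 1.1]
opening: 0.388
[0.51897256 0.39277364 0.18468047]
```

View pics/w5.png

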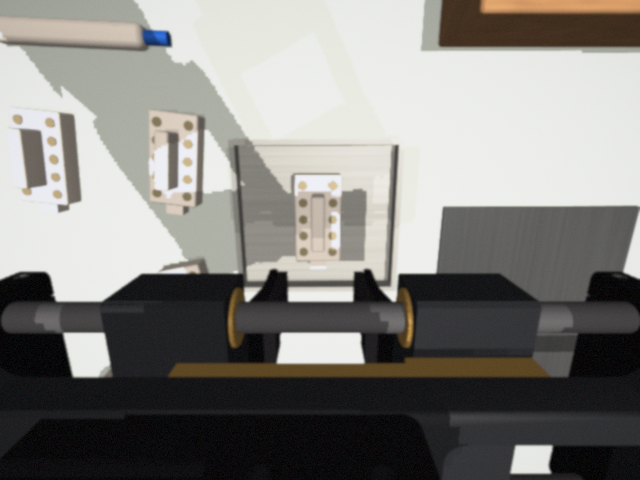

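View pics/sd5.png

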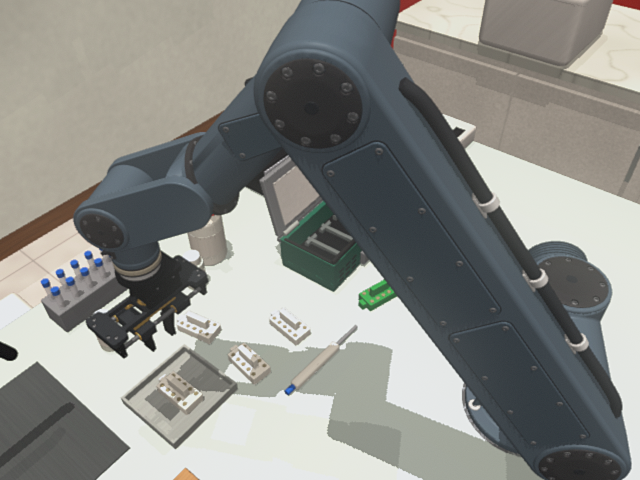

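Run:
```python
from h import *
K,T,im=load("w5")
for p in [(156,121),(188,125),(185,202),(155,196)]: print('A',(1e3*cast(K,T,p,.022)[:2]).round(1))
for p in [(18,119),(51,122),(58,194)]: print('C',(1e3*cast(K,T,p,.022)[:2]).round(1))
```

```text
A [429.1 249.5]
A [432.5 277.6]
A [501.9 267.3]
A [496.1 239.7]
C [427.5 127.6]
C [430.  156.2]
C [494.2 148.9]
```

```bash
python3 -m inch '{"dp":[[5,-33.3,-14],[15,-33.3,-14],[20,-33.3,-14],[20,-33.3,-14],[0,0,0],[0,0,0]],"yaw":[0,0,0,0,6.5,0]}'
python3 - <<'E'
from h import *
_,_,im=snap("wrist","w6");print(bot.read_state()['position'])
cv2.imwrite("pics/d6.png",cv2.resize(im[130:310,200:440],None,fx=3,fy=3,interpolation=cv2.INTER_CUBIC))
E
```

```text
time_s: 10.73
position: [0.4582, 0.2566, 0.1192]
tcp_rot: [[-0.008, 0.119, 0.993], [-0.002, 0.993, -0.119], [-1.0, -0.003, -0.008]]
force: [1.0, -0.2, 0.6]
opening: 0.39
[0.46076016 0.25809216 0.12039255]
```

View pics/d6.png

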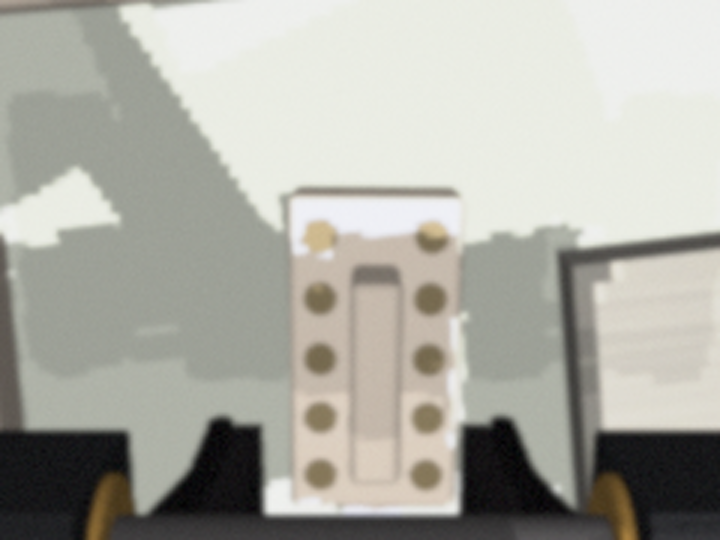

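```bash
cat >> h.py <<'E'
def wells(name,pts,off,s,z):
    K,T,_=load(name)
    P=np.array([cast(K,T,((p[0]+.5)/s-.5+off[0],(p[1]+.5)/s-.5+off[1]),z)[:2] for p in pts])
    n=len(P)//2; L,R=P[:n],P[n:]
    c=P.mean(0); a=[np.degrees(np.arctan2(*(q[-1]-q[0])[::-1])) for q in (L,R)]
    ang=np.mean(a)
    print('ctr mm',(c*1e3).round(1),'ang',np.round(a,2),'len',[round(1e3*np.linalg.norm(q[-1]-q[0]),1) for q in (L,R)],'wid',round(1e3*np.linalg.norm(L.mean(0)-R.mean(0)),1))
    s_=bot.read_state(); d=np.r_[c,0]-np.r_[s_['position'][:2],0]
    print('tool shift mm',(1e3*s_['tcp_rot'].T@d).round(1),'tcp',s_['position'].round(4),'tool ang',np.degrees(np.arctan2(s_['tcp_rot'][1,2],s_['tcp_rot'][0,2])).round(2))
E
python3 -c "
from h import *
wells('w6',[(320,237),(320,298),(320,358),(320,417),(320,474),(432,238),(431,299),(429,359),(428,418),(427,474)],(200,130),3,.022)"
```

```text
ctr mm [463.3 260. ] ang [-7.39 -6.97] len [np.float64(63.8), np.float64(63.6)] wid 28.2
tool shift mm [-0.   2.2  2.3] tcp [0.4608 0.2581 0.1204] tool ang -6.52
```

```bash
python3 -m inch '{"dp":[[0,0.4,0.3],[15,0,0],[25,0,0],[20,0,0],[10,0,0],[5,0,0],[0,0,0],[0,0,0]],"yaw":[0.5,0,0,0,0,0,0,0]}'
python3 - <<'E'
from h import *
print(bot.read_state()['position'])
E
```

```text
time_s: 11.45
position: [0.4629, 0.26, 0.0472]
tcp_rot: [[0.001, 0.122, 0.993], [0.0, 0.993, -0.122], [-1.0, 0.001, 0.001]]
force: [-0.2, -0.7, -0.2]
opening: 0.391
[0.46288595 0.25998728 0.04718443]
```

```bash
python3 -m inch '{"dp":[[6,0,0],[3,0,0],[0.5,0,0],[0,0,0]],"yaw":[0,0,0,0]}'
python3 -m inch '{"dp":[[0,0,0],[0,0,0],[0,0,0],[0,0,0],[0,0,0],[0,0,0],[0,0,0]],"yaw":[0,0,0,0,0,0,0]}' 0
```

```text
time_s: 11.78
position: [0.4622, 0.2594, 0.0374]
tcp_rot: [[0.0, 0.123, 0.992], [0.0, 0.992, -0.123], [-1.0, 0.0, 0.0]]
force: [0.5, 0.3, 0.3]
opening: 0.388
time_s: 12.37
position: [0.4622, 0.2593, 0.0373]
tcp_rot: [[-0.0, 0.123, 0.992], [-0.0, 0.992, -0.123], [-1.0, -0.0, -0.0]]
force: [0.6, -0.5, -0.1]
opening: 0.136
```

```bash
python3 -m inch '{"dp":[[-10,0,0],[-25,0,0],[-35,0,0],[-35,0,0],[-35,0,0],[-10,-30,4],[0,-37.9,5],[0,-37.9,5],[0,-37.9,5],[0,-37.9,5],[0,-37.9,5],[0,-37.9,5],[0,-37.9,5],[0,-37.9,5],[0,-30,4],[0,-8,0.8],[0,0,0],[0,0,0]],"yaw":[0,0,0,-5,-5,0,0,0,0,0,0,0,0,0,0,0,0,0]}'
python3 - <<'E'
from h import *
print(bot.read_state()['position'],bot.read_state()['opening'])
_,_,im=snap("wrist","w7");snap("scene","sc7")
E
```

```text
time_s: 13.87
position: [0.5292, -0.1082, 0.1872]
tcp_rot: [[-0.001, -0.05, 0.999], [0.001, 0.999, 0.05], [-1.0, 0.001, -0.001]]
force: [-0.2, 0.6, -0.9]
opening: 0.135
[ 0.52921973 -0.10824862  0.1872461 ] 0.13482922294305397
```

View pics/w7.png

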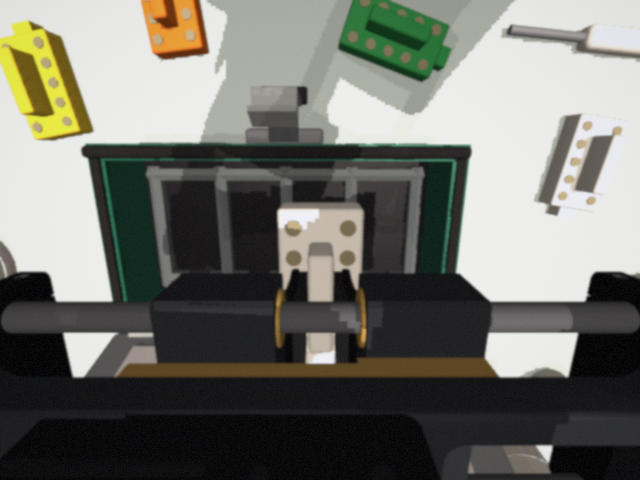

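Run:
```python
from h import *
K,T,im=load("w7")
for p in [(286,190),(352,190),(220,190),(161,190),(412,190)]: print('div',(1e3*cast(K,T,p,.043)[:2]).round(1))
print('front bar',[(1e3*cast(K,T,p,.043)[:2]).round(1) for p in [(180,181),(320,181),(400,181)]])
for p in [(292,228),(348,228),(293,258),(347,258)]: print('well',(1e3*cast(K,T,p,.187-.0149)[:2]).round(1))
cv2.imwrite("pics/d7.png",cv2.resize(im[140:290,80:480],None,fx=2,fy=2,interpolation=cv2.INTER_CUBIC))
```

```text
div [ 496.1 -138.9]
div [493.2 -80.9]
div [ 499.1 -196.8]
div [ 501.7 -248.5]
div [490.5 -28.2]
front bar [array([ 493. , -231.4]), array([ 486.8, -109.4]), array([483.3, -39.6])]
well [ 498.8 -123.2]
well [497.4 -94.7]
well [ 514.9 -122.2]
well [513.5 -94. ]
```

View pics/d7.png

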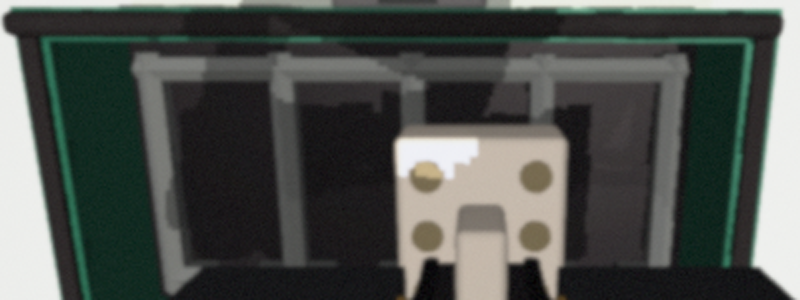

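```bash
python3 -m inch '{"dp":[[20,0,0],[30,0,0],[25,0,0],[15,0,0],[8,0,0],[4,0,0],[0,0,0],[0,0,0]],"yaw":[0,0,0,0,0,0,0,0]}'
python3 -m inch '{"dp":[[3,0,0],[3,0,0],[3,0,0],[0,0,0]],"yaw":[0,0,0,0]}'
```

```text
time_s: 14.63
position: [0.5306, -0.1084, 0.086]
tcp_rot: [[0.001, -0.053, 0.999], [-0.0, 0.999, 0.053], [-1.0, -0.001, 0.001]]
force: [-0.1, 0.1, -0.8]
opening: 0.136
time_s: 14.97
position: [0.5299, -0.1088, 0.0761]
tcp_rot: [[-0.0, -0.051, 0.999], [0.0, 0.999, 0.051], [-1.0, 0.0, -0.0]]
force: [0.3, 0.1, -2.1]
opening: 0.137
```

```bash
python3 -m inch '{"dp":[[3,0,0],[3,0,0],[2,0,0],[1,0,0],[0,0,0],[0,0,0]],"yaw":[0,0,0,0,0,0]}'
```

```text
time_s: 15.47
position: [0.53, -0.1088, 0.0671]
tcp_rot: [[-0.0, -0.052, 0.999], [0.0, 0.999, 0.052], [-1.0, 0.0, -0.0]]
force: [-0.1, -0.2, -0.8]
opening: 0.134
```

```bash
python3 -m inch '{"dp":[[1,0,0],[1,0,0],[0.5,0,0],[0,0,0],[0,0,0]],"yaw":[0,0,0,0,0]}'
python3 -m inch '{"dp":[[0,0,0],[0,0,0],[0,0,0],[0,0,0],[-10,0,0],[-25,0,0],[-30,0,0],[-30,0,0],[-25,0,0],[0,0,0],[0,0,0]],"yaw":[0,0,0,0,0,0,0,0,0,0,0]}' 34
python3 - <<'E'
from h import *
print(bot.read_state()['position'],bot.read_state()['opening'])
_,_,im=snap("wrist","w8");snap("scene","sc8");snap("side","sd8")
cv2.imwrite("pics/d8.png",cv2.resize(im[120:300,80:480],None,fx=2,fy=2,interpolation=cv2.INTER_CUBIC))
E
```

```text
time_s: 15.88
position: [0.5302, -0.1089, 0.0653]
tcp_rot: [[0.001, -0.052, 0.999], [-0.0, 0.999, 0.052], [-1.0, -0.0, 0.001]]
force: [-0.8, 0.0, 3.9]
opening: 0.135
time_s: 16.8
position: [0.531, -0.1092, 0.1869]
tcp_rot: [[0.004, -0.052, 0.999], [-0.002, 0.999, 0.052], [-1.0, -0.002, 0.004]]
force: [0.2, 0.1, -0.9]
opening: 0.389
[ 0.53104753 -0.10915186  0.18689339] 0.38948508992261527
```

View pics/d8.png

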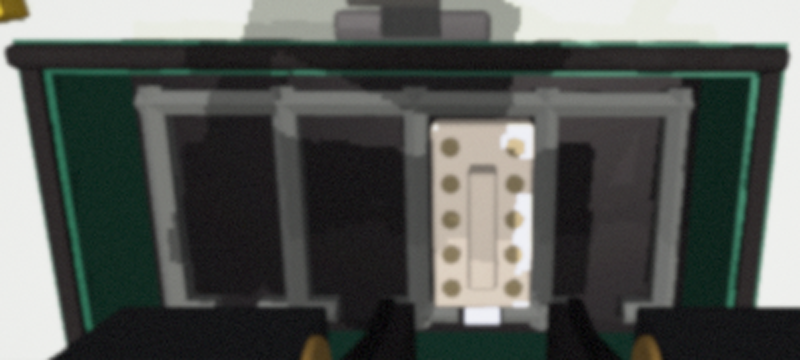

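View pics/sd8.png

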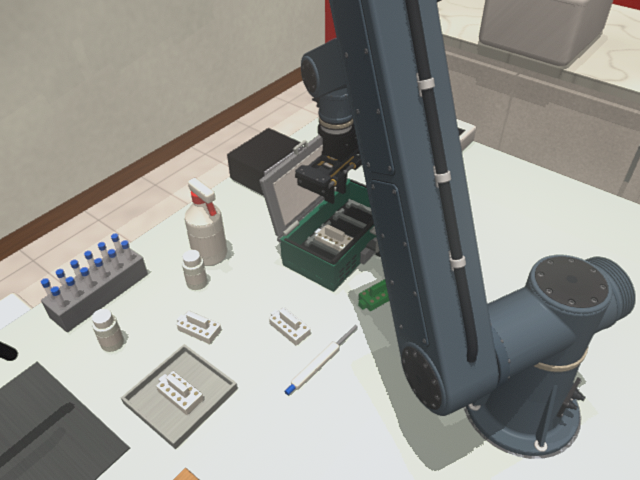

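```bash
python3 -m inch '{"dp":[[0,20,-5],[0,35,-8],[0,38,-9],[0,38,-9],[5,38,-9],[10,38,-9],[20,30,-6],[20,13,-2.5],[10,0,0],[0,0,0],[0,0,0]],"yaw":[0,0,0,0,0,0,0,0,4.3,5,0]}'
python3 - <<'E'
from h import *
_,_,im=snap("wrist","w9");print(bot.read_state()['position'])
cv2.imwrite("pics/d9.png",cv2.resize(im[130:310,200:440],None,fx=3,fy=3,interpolation=cv2.INTER_CUBIC))
E
```

```text
time_s: 17.87
position: [0.4579, 0.1383, 0.1176]
tcp_rot: [[-0.005, 0.111, 0.994], [-0.0, 0.994, -0.111], [-1.0, -0.001, -0.005]]
force: [1.1, -0.3, 1.1]
opening: 0.39
[0.45860413 0.1380487  0.1183098 ]
```

View pics/d9.png

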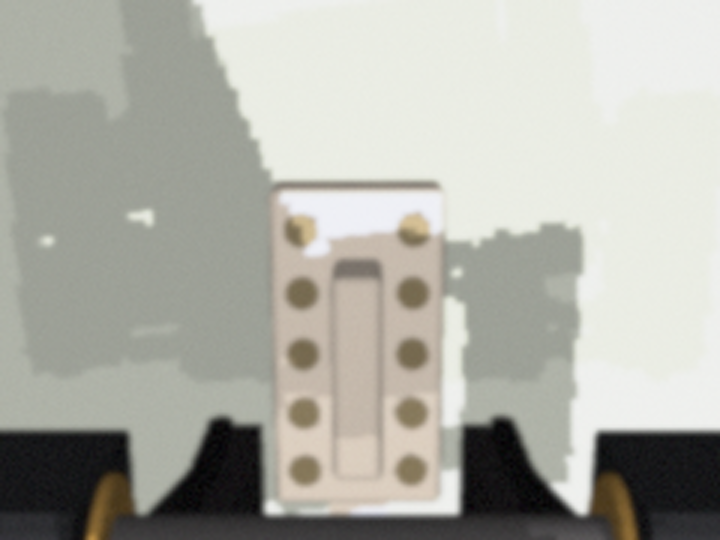

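```bash
python3 -c "
from h import *
wells('w9',[(302,231),(302,294),(303,354),(305,413),(305,470),(414,229),(413,293),(412,353),(412,412),(411,470)],(200,130),3,.022)"
```

```text
ctr mm [460.9 138. ] ang [-6.49 -6.28] len [np.float64(63.8), np.float64(64.3)] wid 27.9
tool shift mm [-0.   0.2  2.3] tcp [0.4586 0.138  0.1183] tool ang -6.21
```

```bash
python3 -m inch '{"dp":[[0,0.2,1.5],[15,0,0],[25,0,0],[20,0,0],[10,0,0],[5,0,0],[2,0,0],[0,0,0],[0,0,0]],"yaw":[0.2,0,0,0,0,0,0,0,0]}'
```

```text
time_s: 18.67
position: [0.4619, 0.1379, 0.0434]
tcp_rot: [[0.002, 0.114, 0.993], [0.0, 0.994, -0.114], [-1.0, 0.0, 0.001]]
force: [-0.2, 0.1, 0.5]
opening: 0.391
```

```bash
python3 -m inch '{"dp":[[4,0,0],[2,0,0],[0,0,0],[0,0,0]],"yaw":[0,0,0,0]}'
python3 -m inch '{"dp":[[0,0,0],[0,0,0],[0,0,0],[0,0,0],[0,0,0],[0,0,0],[0,0,0]],"yaw":[0,0,0,0,0,0,0]}' 0
```

```text
time_s: 19.0
position: [0.4613, 0.138, 0.0369]
tcp_rot: [[0.0, 0.114, 0.993], [0.0, 0.993, -0.114], [-1.0, 0.0, 0.0]]
force: [0.3, 0.6, 0.2]
opening: 0.389
time_s: 19.58
position: [0.4612, 0.1379, 0.0368]
tcp_rot: [[0.0, 0.114, 0.993], [-0.0, 0.993, -0.114], [-1.0, -0.0, 0.0]]
force: [0.1, -0.5, 0.6]
opening: 0.137
```

```bash
python3 -m inch '{"dp":[[-10,0,0],[-25,0,0],[-35,0,0],[-35,0,0],[-35,0,0],[-10,-25,4],[0,-36,6.6],[0,-37,6.8],[0,-37,6.8],[0,-37,6.8],[0,-37,6.8],[0,-37,6.8],[0,-36,6.6],[0,-20,4.2],[0,-6,1],[0,0,0],[0,0,0],[0,0,0]],"yaw":[0,0,0,-5,-4.5,0,0,0,0,0,0,0,0,0,0,0,0,0]}'
python3 - <<'E'
from h import *
print(bot.read_state()['position'],bot.read_state()['opening'])
_,_,im=snap("wrist","w10");snap("side","sd10")
cv2.imwrite("pics/d10.png",cv2.resize(im[120:300,80:480],None,fx=2,fy=2,interpolation=cv2.INTER_CUBIC))
E
```

```text
time_s: 21.08
position: [0.5324, -0.1649, 0.1866]
tcp_rot: [[-0.002, -0.053, 0.999], [0.002, 0.999, 0.053], [-1.0, 0.002, -0.002]]
force: [-0.0, -0.2, -2.3]
opening: 0.14
[ 0.53236215 -0.16488075  0.18660502] 0.14009701409921851
```

View pics/d10.png

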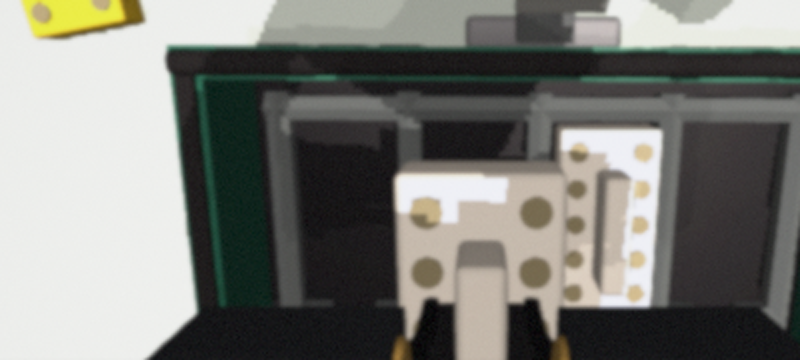

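View pics/sd10.png

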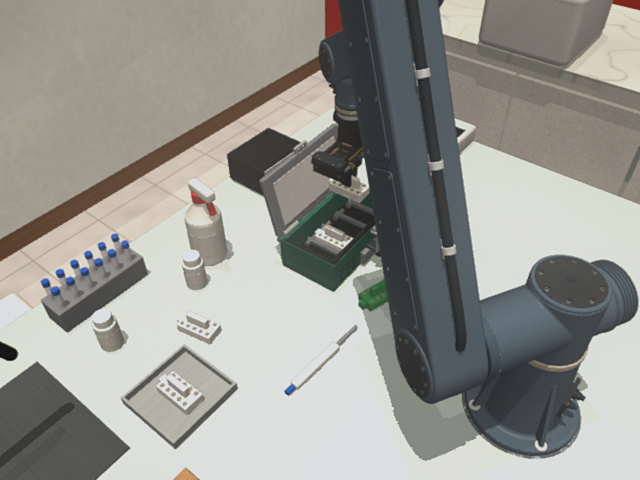

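```bash
python3 -m inch '{"dp":[[20,0,0],[30,0,0],[25,0,0],[15,0,0],[5,0,0],[0,0,0],[0,0,0]],"yaw":[0,0,0,0,0,0,0]}'
python3 - <<'E'
from h import *
s=bot.read_state(); print(s['position'],s['opening'])
K,T,im=snap("wrist","w11")
cv2.imwrite("pics/d11.png",cv2.resize(im[100:310,200:440],None,fx=3,fy=3,interpolation=cv2.INTER_CUBIC))
E
```

```text
time_s: 21.77
position: [0.5339, -0.1663, 0.0923]
tcp_rot: [[0.001, -0.053, 0.999], [-0.0, 0.999, 0.053], [-1.0, -0.0, 0.001]]
force: [0.7, -0.5, -1.9]
opening: 0.134
[ 0.53390713 -0.16630612  0.09227683] 0.1339376385572267
```

View pics/d11.png

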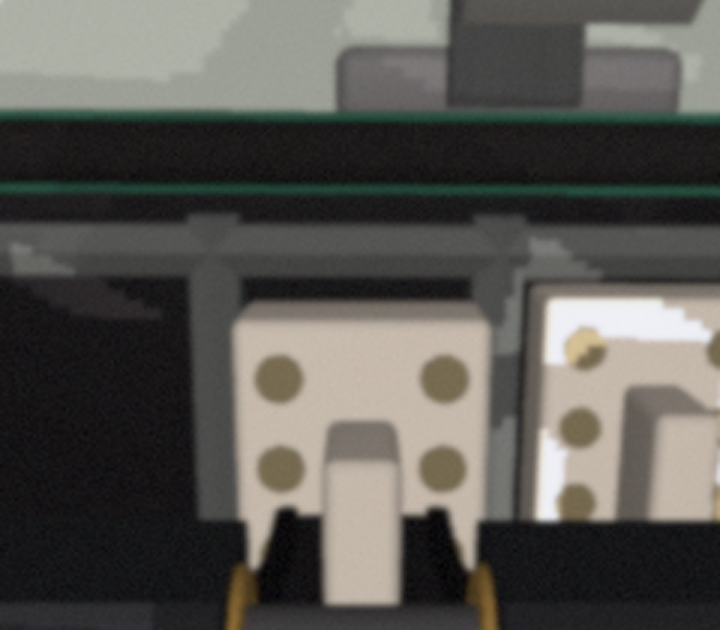

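```bash
python3 -m inch '{"dp":[[5,-0.5,0],[5,0,0],[4,0,0],[3,0,0],[0,0,0]],"yaw":[0,0,0,0,0]}'
python3 -m inch '{"dp":[[3,0,0],[3,0,0],[2,0,0],[1,0,0],[0,0,0],[0,0,0]],"yaw":[0,0,0,0,0,0]}'
```

```text
time_s: 22.23
position: [0.533, -0.167, 0.0741]
tcp_rot: [[-0.001, -0.051, 0.999], [0.001, 0.999, 0.051], [-1.0, 0.001, -0.001]]
force: [-0.1, 0.8, -1.7]
opening: 0.134
time_s: 22.73
position: [0.5335, -0.1673, 0.0657]
tcp_rot: [[-0.0, -0.052, 0.999], [0.0, 0.999, 0.052], [-1.0, 0.0, -0.0]]
force: [0.0, -0.5, -1.4]
opening: 0.135
```

```bash
python3 -m inch '{"dp":[[0.7,0,0],[0.5,0,0],[0,0,0],[0,0,0]],"yaw":[0,0,0,0]}'
python3 -m inch '{"dp":[[0,0,0],[0,0,0],[0,0,0],[0,0,0],[-10,0,0],[-25,0,0],[-30,0,0],[-30,0,0],[-25,0,0],[0,0,0],[0,0,0]],"yaw":[0,0,0,0,0,0,0,0,0,0,0]}' 34
python3 - <<'E'
from h import *
print(bot.read_state()['position'],bot.read_state()['opening'])
_,_,im=snap("wrist","w12");snap("scene","sc12");snap("side","sd12")
cv2.imwrite("pics/d12.png",cv2.resize(im[120:300,80:480],None,fx=2,fy=2,interpolation=cv2.INTER_CUBIC))
E
```

```text
time_s: 23.07
position: [0.5336, -0.1673, 0.0648]
tcp_rot: [[0.0, -0.052, 0.999], [-0.0, 0.999, 0.052], [-1.0, -0.0, 0.0]]
force: [0.2, 0.3, 1.7]
opening: 0.135
time_s: 23.98
position: [0.5344, -0.1677, 0.1868]
tcp_rot: [[0.004, -0.052, 0.999], [-0.002, 0.999, 0.052], [-1.0, -0.002, 0.004]]
force: [-0.0, 0.6, -0.4]
opening: 0.389
[ 0.53444975 -0.16770832  0.18683485] 0.38933136474488517
```

View pics/d12.png

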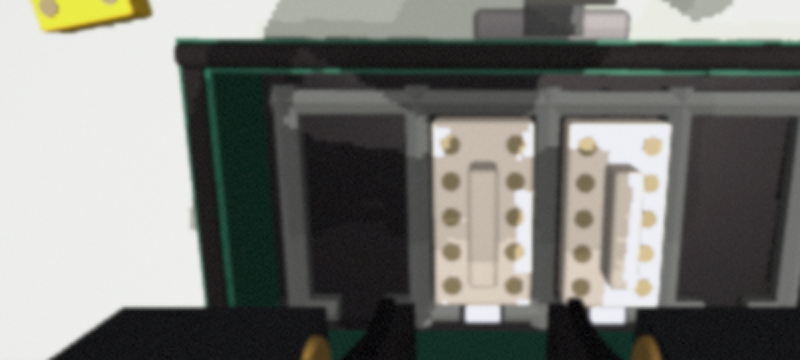

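View pics/sd12.png

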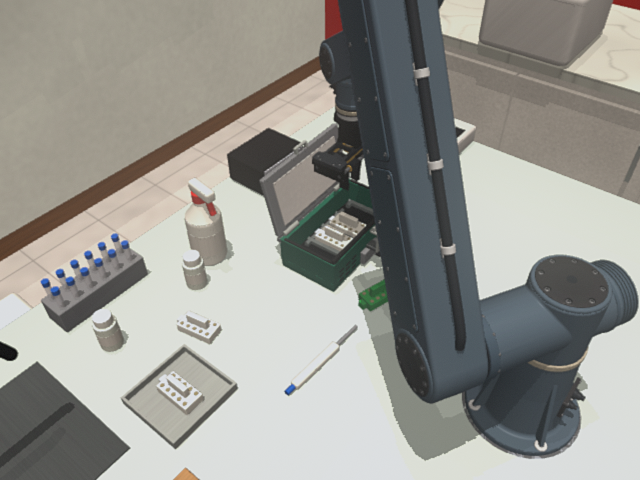

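```bash
python3 -m inch '{"dp":[[0,20,0],[0,35,0],[0,38,0],[0,38,0],[0,38,0],[0,38,0],[0,38,0],[0,38,0],[0,38,14],[0,38,20],[0,30,20],[0,20,14],[0,6,4],[0,0,0],[0,0,0]],"yaw":[0,0,0,0,0,0,0,0,0,0,0,0,0,0,0]}'
python3 - <<'E'
from h import *
_,_,im=snap("wrist","w13");print(bot.read_state()['position'])
cv2.imwrite("pics/d13.png",cv2.resize(im[100:310,200:440],None,fx=3,fy=3,interpolation=cv2.INTER_CUBIC))
E
```

```text
time_s: 25.38
position: [0.582, 0.2489, 0.1829]
tcp_rot: [[-0.004, -0.052, 0.999], [-0.002, 0.999, 0.052], [-1.0, -0.001, -0.004]]
force: [-0.4, 0.1, 0.2]
opening: 0.39
[0.58188841 0.24838999 0.18322583]
```

View pics/d13.png

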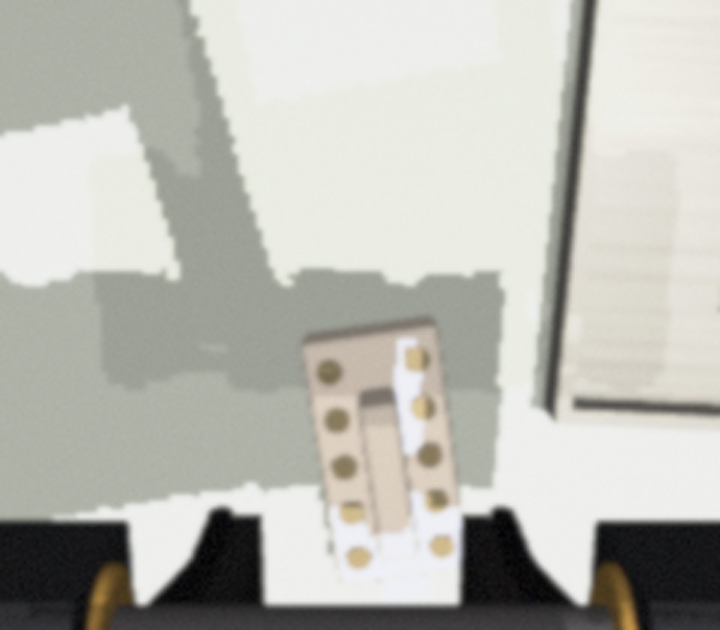

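```bash
python3 -c "
from h import *
wells('w13',[(329,372),(337,420),(344,467),(352,513),(358,557),(417,358),(423,407),(430,455),(436,500),(441,546)],(200,100),3,.022)"
```

```text
ctr mm [610.  259.4] ang [11.25 10.94] len [np.float64(63.9), np.float64(64.5)] wid 28.1
tool shift mm [-0.1  9.5 28.7] tcp [0.5819 0.2484 0.1832] tool ang 2.93
```

```bash
python3 -m inch '{"dp":[[5,5,14],[15,4.5,14],[20,0,0],[20,0,0],[5,0,0],[0,0,0],[0,0,0]],"yaw":[0,0,-4,-4.2,0,0,0]}'
python3 - <<'E'
from h import *
_,_,im=snap("wrist","w14");print(bot.read_state()['position'])
cv2.imwrite("pics/d14.png",cv2.resize(im[130:310,200:440],None,fx=3,fy=3,interpolation=cv2.INTER_CUBIC))
E
```

```text
time_s: 26.02
position: [0.6107, 0.2596, 0.1199]
tcp_rot: [[-0.001, -0.191, 0.982], [-0.0, 0.982, 0.191], [-1.0, -0.0, -0.001]]
force: [-0.5, 0.1, -0.1]
opening: 0.392
[0.61137088 0.26002141 0.12065445]
```

View pics/d14.png

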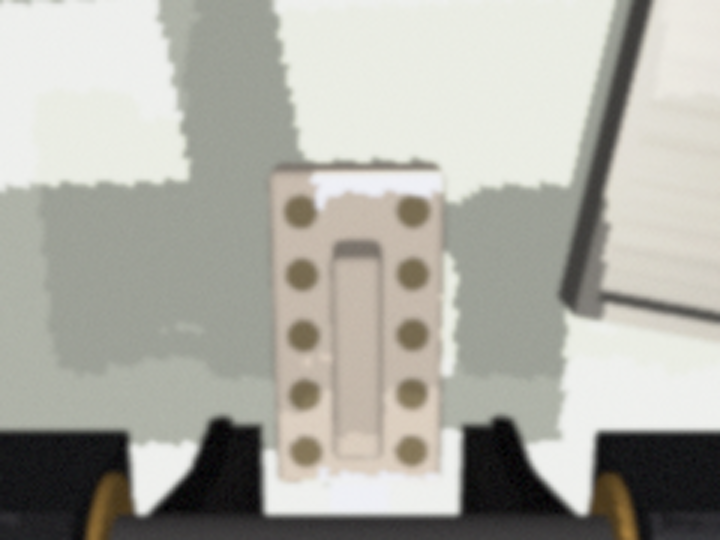

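```bash
python3 -c "
from h import *
wells('w14',[(301,212),(302,275),(303,335),(305,394),(306,451),(413,211),(413,274),(412,334),(411,393),(411,450)],(200,130),3,.022)"
```

```text
ctr mm [610.1 259.4] ang [11.31 11.31] len [np.float64(63.8), np.float64(63.8)] wid 27.9
tool shift mm [-0.  -0.4 -1.4] tcp [0.6114 0.26   0.1207] tool ang 11.03
```

```bash
python3 -m inch '{"dp":[[0,-0.3,-1],[15,0,0],[25,0,0],[20,0,0],[10,0,0],[5,0,0],[2,0,0],[0,0,0],[0,0,0]],"yaw":[-0.2,0,0,0,0,0,0,0,0]}'
```

```text
time_s: 26.82
position: [0.6109, 0.2605, 0.0438]
tcp_rot: [[0.002, -0.197, 0.98], [0.001, 0.98, 0.197], [-1.0, 0.0, 0.002]]
force: [-0.5, 0.3, 0.0]
opening: 0.389
```

```bash
python3 -m inch '{"dp":[[4,0,0],[2.5,0,0],[0,0,0],[0,0,0]],"yaw":[0,0,0,0]}'
python3 -m inch '{"dp":[[0,0,0],[0,0,0],[0,0,0],[0,0,0],[0,0,0],[0,0,0],[0,0,0]],"yaw":[0,0,0,0,0,0,0]}' 0
```

```text
time_s: 27.15
position: [0.6099, 0.2602, 0.036]
tcp_rot: [[-0.0, -0.197, 0.98], [-0.0, 0.98, 0.197], [-1.0, -0.0, -0.0]]
force: [0.5, -0.1, -0.2]
opening: 0.389
time_s: 27.73
position: [0.6102, 0.26, 0.0362]
tcp_rot: [[0.0, -0.197, 0.98], [-0.0, 0.98, 0.197], [-1.0, -0.0, 0.0]]
force: [-0.2, -0.1, 0.6]
opening: 0.133
```

```bash
python3 -m inch '{"dp":[[-10,0,0],[-25,0,0],[-35,0,0],[-35,0,0],[-35,0,0],[-10,-10,-20],[0,-26.3,-25],[0,-30,-25],[0,-35,-15],[0,-37,-4.1],[0,-37,-2],[0,-37,-2],[0,-37,-2],[0,-30,-2],[0,-20,-1],[0,-7,-1],[0,0,0],[0,0,0],[0,0,0]],"yaw":[0,0,0,4.2,4.2,0,0,0,0,0,0,0,0,0,0,0,0,0,0]}'
python3 - <<'E'
from h import *
print(bot.read_state()['position'],bot.read_state()['opening'])
_,_,im=snap("wrist","w15");snap("side","sd15")
cv2.imwrite("pics/d15.png",cv2.resize(im[120:300,80:480],None,fx=2,fy=2,interpolation=cv2.INTER_CUBIC))
E
```

```text
time_s: 29.32
position: [0.5264, -0.0493, 0.186]
tcp_rot: [[-0.001, -0.053, 0.999], [0.001, 0.999, 0.053], [-1.0, 0.001, -0.001]]
force: [-0.1, -0.4, -1.7]
opening: 0.137
[ 0.52642172 -0.0493087   0.1860472 ] 0.13717994384916518
```

View pics/d15.png

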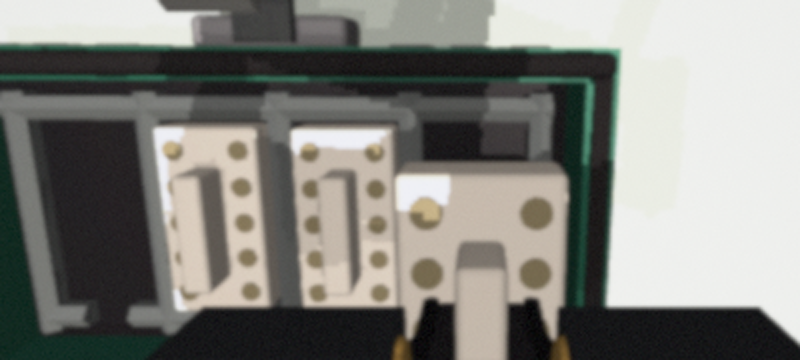

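View pics/sd15.png

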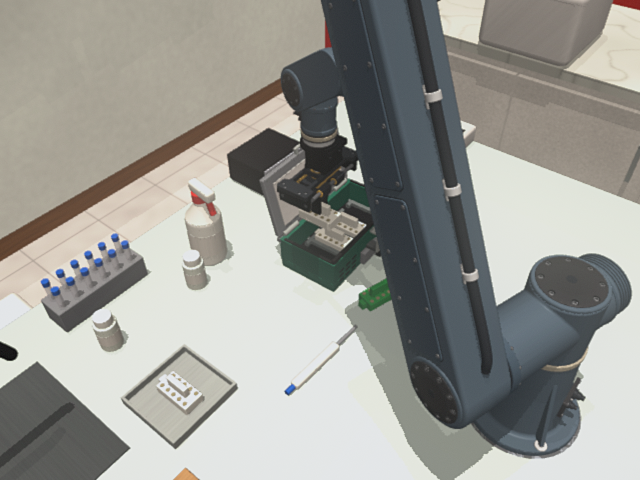

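```bash
python3 -m inch '{"dp":[[20,0,0],[30,0,0],[25,0,0],[15,0,0],[5,0,0],[0,0,0],[0,0,0]],"yaw":[0,0,0,0,0,0,0]}'
python3 - <<'E'
from h import *
s=bot.read_state(); print(s['position'],s['opening'])
K,T,im=snap("wrist","w16")
cv2.imwrite("pics/d16.png",cv2.resize(im[100:310,200:440],None,fx=3,fy=3,interpolation=cv2.INTER_CUBIC))
E
```

```text
time_s: 30.0
position: [0.5273, -0.0503, 0.0914]
tcp_rot: [[0.001, -0.053, 0.999], [-0.0, 0.999, 0.053], [-1.0, -0.0, 0.001]]
force: [0.6, 0.7, -1.3]
opening: 0.136
[ 0.52733463 -0.05027285  0.09142411] 0.13567995240261402
```

View pics/d16.png

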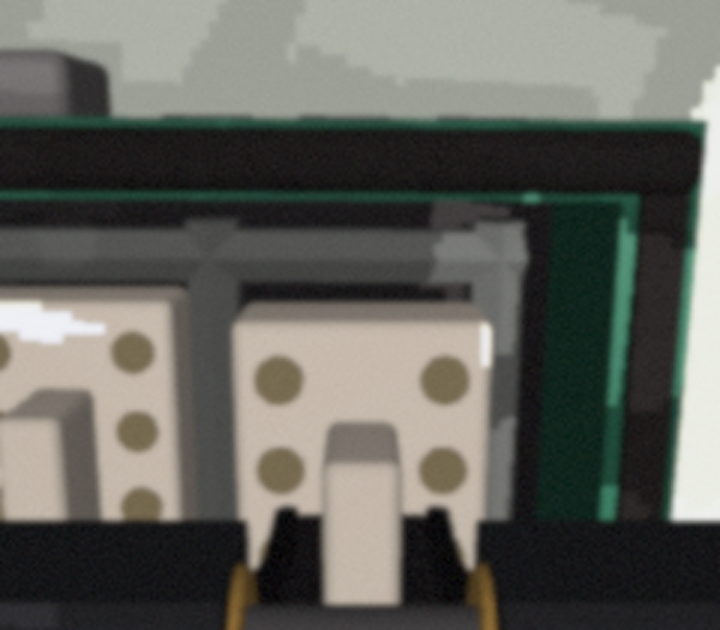

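```bash
python3 -m inch '{"dp":[[5,-0.5,0],[5,0,0],[4,0,0],[3,0,0],[0,0,0]],"yaw":[0,0,0,0,0]}'
python3 -m inch '{"dp":[[3,0,0],[3,0,0],[2,0,0],[1,0,0],[0,0,0],[0,0,0]],"yaw":[0,0,0,0,0,0]}'
```

```text
time_s: 30.47
position: [0.5264, -0.0512, 0.0735]
tcp_rot: [[-0.001, -0.051, 0.999], [0.0, 0.999, 0.051], [-1.0, 0.0, -0.001]]
force: [-0.4, 0.3, -2.3]
opening: 0.134
time_s: 30.97
position: [0.5268, -0.0513, 0.065]
tcp_rot: [[-0.0, -0.052, 0.999], [0.0, 0.999, 0.052], [-1.0, 0.0, -0.0]]
force: [0.1, 0.1, -3.8]
opening: 0.137
```

```bash
python3 -m inch '{"dp":[[0.8,0,0],[0.5,0,0],[0,0,0],[0,0,0]],"yaw":[0,0,0,0]}'
python3 -m inch '{"dp":[[0,0,0],[0,0,0],[0,0,0],[0,0,0],[-10,0,0],[-25,0,0],[-30,0,0],[-30,0,0],[-25,0,0],[0,0,0],[0,0,0]],"yaw":[0,0,0,0,0,0,0,0,0,0,0]}' 34
python3 - <<'E'
from h import *
print(bot.read_state()['position'],bot.read_state()['opening'])
_,_,im=snap("wrist","w17");snap("scene","sc17");snap("side","sd17")
cv2.imwrite("pics/d17.png",cv2.resize(im[120:300,80:480],None,fx=2,fy=2,interpolation=cv2.INTER_CUBIC))
E
```

```text
time_s: 31.3
position: [0.5271, -0.0514, 0.0641]
tcp_rot: [[0.001, -0.052, 0.999], [-0.0, 0.999, 0.052], [-1.0, -0.0, 0.001]]
force: [-0.1, -0.1, 1.5]
opening: 0.136
time_s: 32.22
position: [0.5278, -0.0515, 0.1859]
tcp_rot: [[0.004, -0.052, 0.999], [-0.001, 0.999, 0.052], [-1.0, -0.002, 0.004]]
force: [-0.6, 0.7, -0.3]
opening: 0.397
[ 0.52784021 -0.05153981  0.18588553] 0.39705935987343227
```

View pics/d17.png

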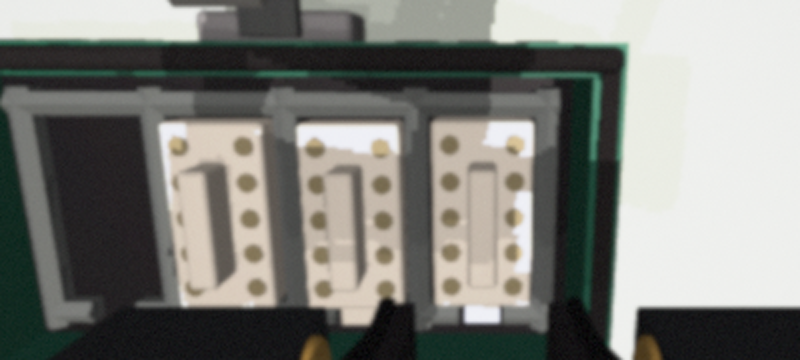

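View pics/sd17.png

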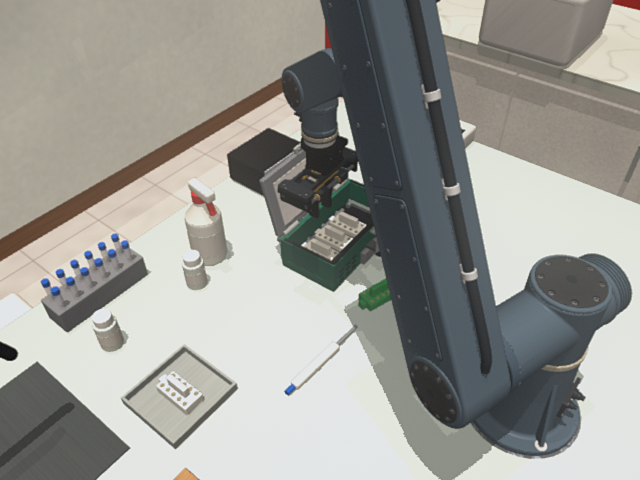

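View pics/sc17.png

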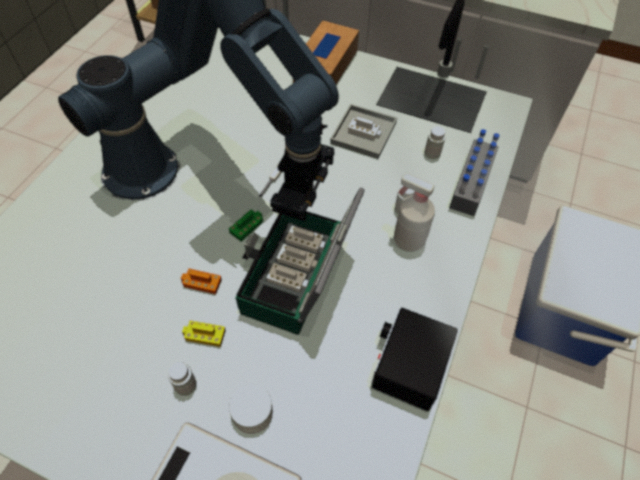

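All three fresh cassettes look seated, in pockets 1, 2 and 3, with lugs in the notches and no white ones left on the bench. Next I need to find the lid's free edge.

Run:
```python
from h import *
_,_,a=load("sc1");_,_,b=load("sd1")
x=cv2.resize(a[175:315,280:400],None,fx=4,fy=4,interpolation=cv2.INTER_CUBIC)
y=cv2.resize(b[110:260,240:370],None,fx=4,fy=4,interpolation=cv2.INTER_CUBIC)[:560]
h=min(len(x),len(y)); cv2.imwrite("pics/lid.png",cv2.resize(np.hstack([x[:h],y[:h]]),None,fx=.78,fy=.78))
cv2.imwrite("pics/lid1.png",x);cv2.imwrite("pics/lid2.png",y)
```

```text
(no output)
```

View pics/lid1.png

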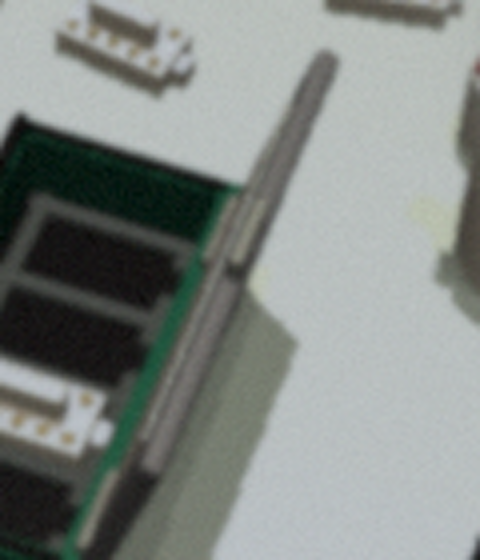

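View pics/lid2.png

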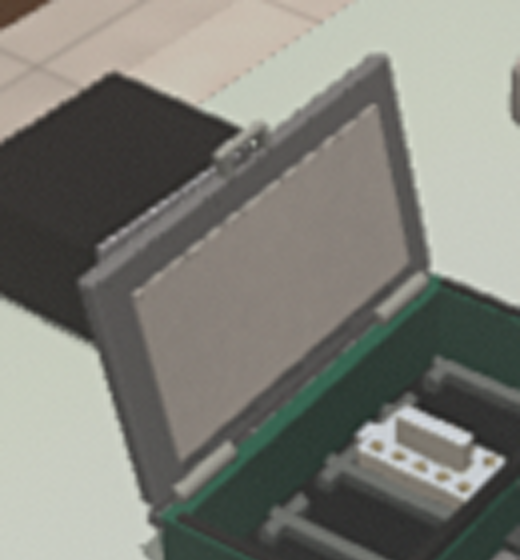

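Run:
```python
from h import *
K,T,_=load("sc1");K2,T2,_=load("sd1")
for a in [(361,188.5)]:
  for b in [(261.2,181.2),(265,172.5)]:
    print(tri([(K,T,a),(K2,T2,b)]).round(4))
for b in [(261.2,181.2),(335.5,124.5)]: print(cast(K2,T2,b,.235).round(4))
```

```text
[0.6416 0.0051 0.2292]
[ 0.6436 -0.0082  0.2441]
[0.6366 0.0105 0.235 ]
[ 0.6475 -0.2628  0.235 ]
```

```bash
python3 - <<'E'
from h import *
K,T,_=load("sc1");K2,T2,_=load("sd1")
for p in [(373,392),(372,360),(402,312)]: print(cast(K,T,p,0).round(3),cast(K,T,p,.08).round(3))
print(cast(K,T,(385,330),0.05))
E
python3 -m inch '{"dp":[[-20,0,0],[-35,0,0],[-35,0,0],[-15,-7,20],[0,-15,35],[0,-15,38],[0,-15,38],[0,0,24],[0,0,9.5],[0,0,0],[0,0,0]],"yaw":[0,0,0,0,0,0,0,0,0,0,0]}' 0
python3 - <<'E'
from h import *
print(bot.read_state()['position'],bot.read_state()['opening'])
snap("side","sd18");snap("scene","sc18")
E
```

```text
[ 0.815 -0.329  0.   ] [ 0.817 -0.357  0.08 ]
[ 0.788 -0.262  0.   ] [ 0.792 -0.295  0.08 ]
[ 0.812 -0.122  0.   ] [ 0.814 -0.165  0.08 ]
[ 0.79268436 -0.20582697  0.05      ]
time_s: 33.28
position: [0.6929, -0.0945, 0.2861]
tcp_rot: [[-0.005, -0.052, 0.999], [0.001, 0.999, 0.052], [-1.0, 0.002, -0.005]]
force: [-0.7, -1.3, -0.2]
opening: 0.004
[ 0.69292252 -0.09450804  0.28606037] 0.00436106295774821
```

View pics/sd18.png

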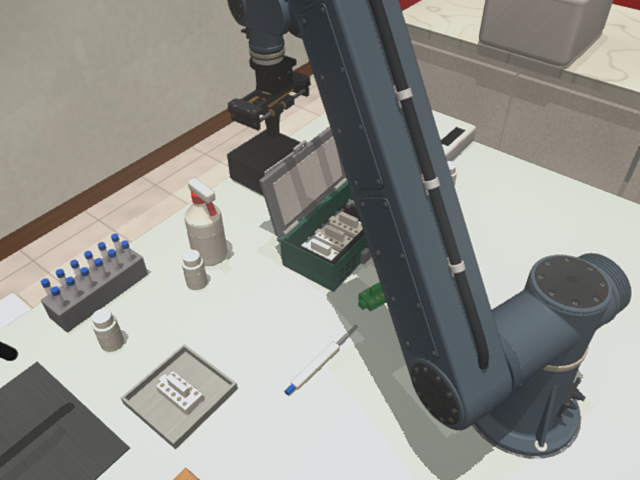

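View pics/sc18.png

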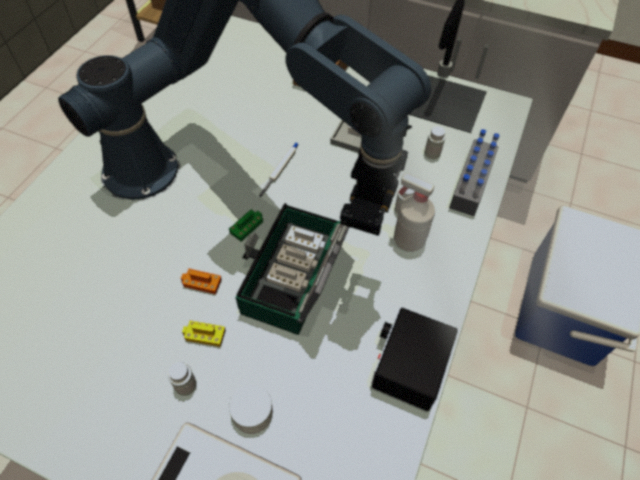

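```bash
python3 -m inch '{"dp":[[15,0,0],[20,0,0],[20,0,0],[10,0,0],[3,0,0],[0,0,0],[0,0,0]],"yaw":[0,0,0,0,0,0,0]}'
python3 -m inch '{"dp":[[0,0,-8],[0,0,-8],[0,0,-8],[0,0,-6],[0,0,-6],[0,0,0]],"yaw":[0,0,0,0,0,0]}'
```

```text
time_s: 33.97
position: [0.6941, -0.0949, 0.2218]
tcp_rot: [[0.001, -0.052, 0.999], [-0.0, 0.999, 0.052], [-1.0, -0.001, 0.001]]
force: [-0.2, 0.1, -0.6]
opening: 0.005
time_s: 34.47
position: [0.6577, -0.0968, 0.2221]
tcp_rot: [[0.003, -0.051, 0.999], [-0.001, 0.999, 0.051], [-1.0, -0.001, 0.002]]
force: [2.4, 0.3, 0.3]
opening: 0.005
```

Run:
```python
from h import *
print(bot.read_state()['position'],bot.read_state()['force'])
_,_,im=snap("side","sd19")
cv2.imwrite("pics/d19.png",cv2.resize(im[60:290,220:420],None,fx=3,fy=2.6))
```

```text
[ 0.65773792 -0.09681544  0.22213527] [2.44312128 0.30134028 0.25284332]
```

View pics/d19.png

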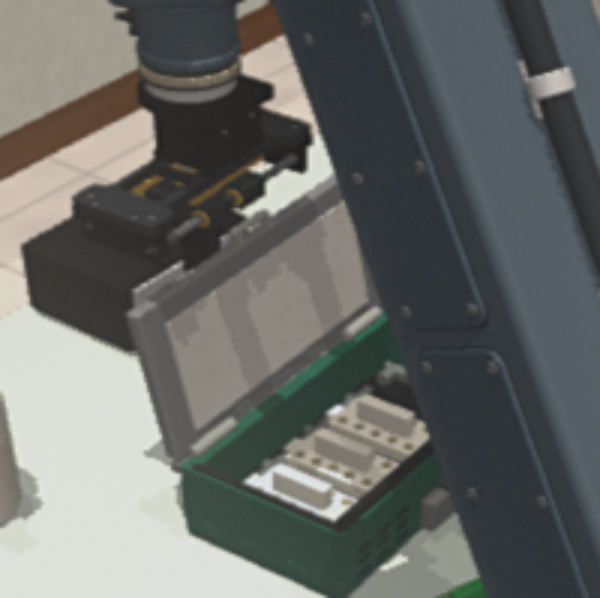

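```bash
python3 -m inch '{"dp":[[1,0,-10],[1,0,-10],[1,0,-9.5],[0,0,-8],[0,0,-8],[0.3,0,-8],[0.3,0,-8],[0,0,0]],"yaw":[0,0,0,0,0,0,0,0]}'
python3 -m inch '{"dp":[[2,0,-8.5],[2.5,0,-8.5],[3,0,-8.5],[3,0,-8.5],[0,0,0]],"yaw":[0,0,0,0,0]}'
python3 - <<'E'
from h import *
print(bot.read_state()['position'],bot.read_state()['force'])
_,_,im=snap("side","sd20"); _,_,im2=snap("scene","sc20")
cv2.imwrite("pics/d20.png",np.hstack([cv2.resize(im[60:290,220:420],(400,460)),cv2.resize(im2[160:360,200:400],(400,460))]))
E
```

```text
time_s: 35.18
position: [0.5939, -0.0997, 0.2165]
tcp_rot: [[-0.004, -0.051, 0.999], [0.0, 0.999, 0.051], [-1.0, 0.001, -0.004]]
force: [-0.3, 0.0, 0.3]
opening: 0.007
time_s: 35.6
position: [0.5593, -0.1012, 0.2054]
tcp_rot: [[-0.005, -0.051, 0.999], [0.001, 0.999, 0.051], [-1.0, 0.001, -0.005]]
force: [0.7, -0.6, -0.3]
opening: 0.003
[ 0.55927888 -0.10115001  0.20543321] [ 0.67019022 -0.64774688 -0.3358706 ]
```

View pics/d20.png

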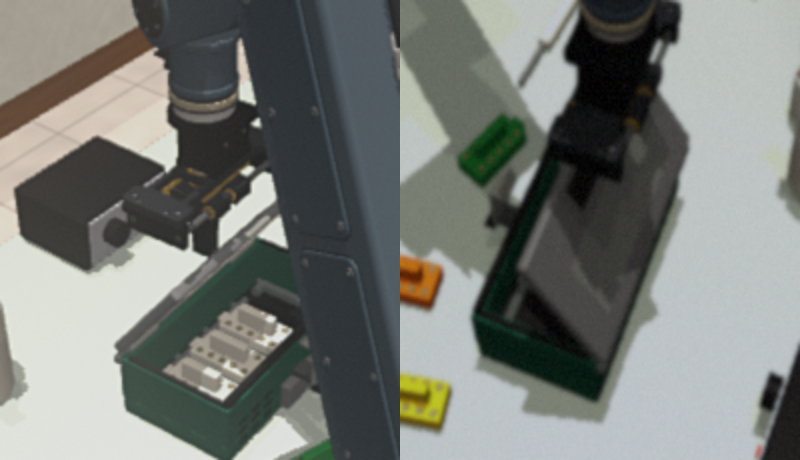

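```bash
python3 -m inch '{"dp":[[6,0,-9],[6,0,-9],[6,0,-9],[7,0,-5.5],[7,0,-5.5],[7,0,-5.5],[0,0,0]],"yaw":[0,0,0,0,0,0,0]}'
python3 - <<'E'
from h import *
print(bot.read_state()['position'],bot.read_state()['force'])
_,_,im=snap("side","sd21"); _,_,im2=snap("scene","sc21")
cv2.imwrite("pics/d21.png",np.hstack([cv2.resize(im[60:290,220:420],(400,460)),cv2.resize(im2[160:360,200:400],(400,460))]))
E
```

```text
time_s: 36.28
position: [0.5168, -0.1031, 0.1659]
tcp_rot: [[-0.005, -0.051, 0.999], [0.002, 0.999, 0.051], [-1.0, 0.002, -0.005]]
force: [0.4, -0.6, -0.4]
opening: 0.01
[ 0.51680043 -0.1031327   0.16592257] [ 0.41769157 -0.60760908 -0.41962854]
```

View pics/d21.png

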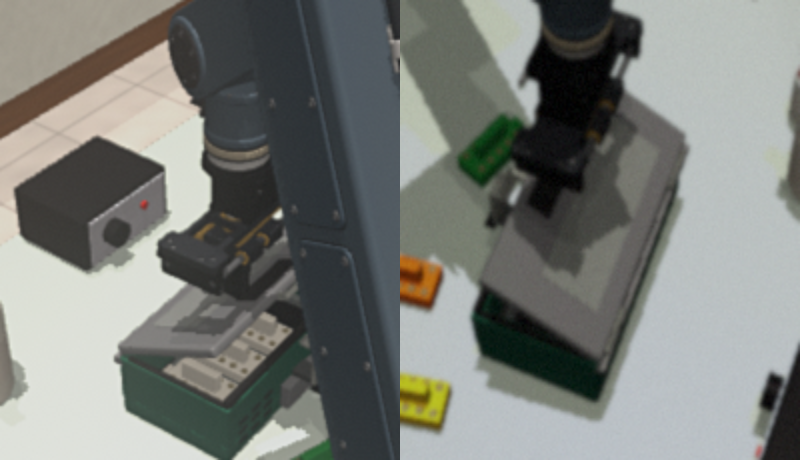

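```bash
python3 -m inch '{"dp":[[-15,0,0],[-20,0,0],[-15,-12,-12],[0,-12,-13],[0,-11,-12],[0,0,0],[0,0,0]],"yaw":[0,0,0,0,0,0,0]}'
python3 - <<'E'
from h import *
print(bot.read_state()['position'],bot.read_state()['force'])
snap("wrist","w22"); _,_,im=snap("side","sd22"); _,_,im2=snap("scene","sc22")
cv2.imwrite("pics/d22.png",np.hstack([cv2.resize(im[60:290,220:420],(400,460)),cv2.resize(im2[160:360,200:400],(400,460))]))
E
```

```text
time_s: 36.97
position: [0.4842, -0.141, 0.218]
tcp_rot: [[0.001, -0.05, 0.999], [-0.0, 0.999, 0.05], [-1.0, -0.0, 0.001]]
force: [-0.1, -0.3, -0.1]
opening: 0.005
[ 0.48419546 -0.14101408  0.21799827] [-0.09513926 -0.33095517 -0.07173702]
```

View pics/d22.png

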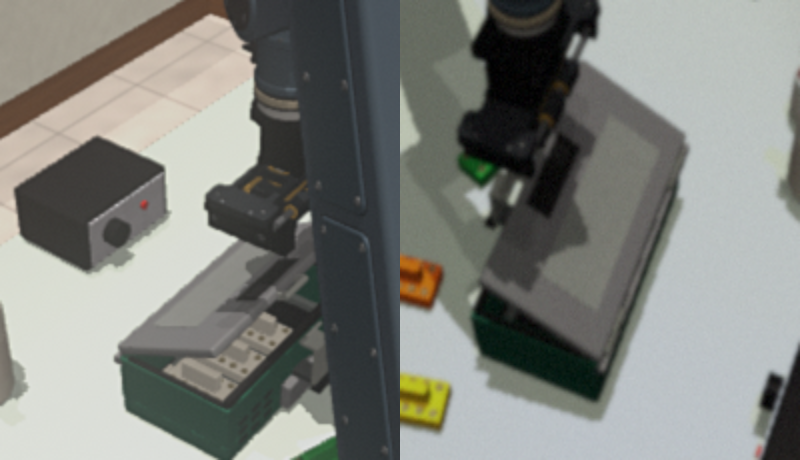

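View pics/w22.png

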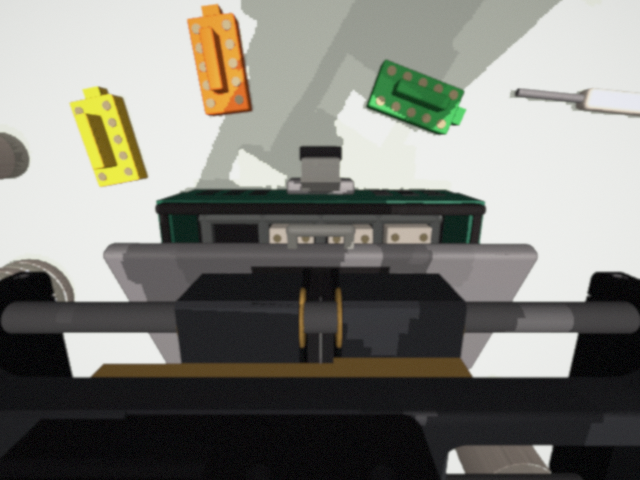

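```bash
python3 -m inch '{"dp":[[5,0,12],[8,0,2],[8,0,0],[8,0,0],[8,0,0],[8,0,-1],[8,0,-2],[6,0,-2],[6,0,-2],[6,0,-2],[0,0,0]],"yaw":[0,0,0,0,0,0,0,0,0,0,0]}'
python3 - <<'E'
from h import *
print(bot.read_state()['position'],bot.read_state()['force'])
_,_,im=snap("side","sd23"); _,_,im2=snap("scene","sc23")
cv2.imwrite("pics/d23.png",np.hstack([cv2.resize(im[60:290,220:420],(400,460)),cv2.resize(im2[160:360,200:400],(400,460))]))
E
```

```text
time_s: 38.03
position: [0.4877, -0.14, 0.1455]
tcp_rot: [[-0.002, -0.051, 0.999], [0.001, 0.999, 0.051], [-1.0, 0.001, -0.002]]
force: [-0.5, 1.4, -0.8]
opening: 0.007
[ 0.48766701 -0.13999668  0.14545562] [-0.46188242  1.43179042 -0.81414852]
```

View pics/d23.png

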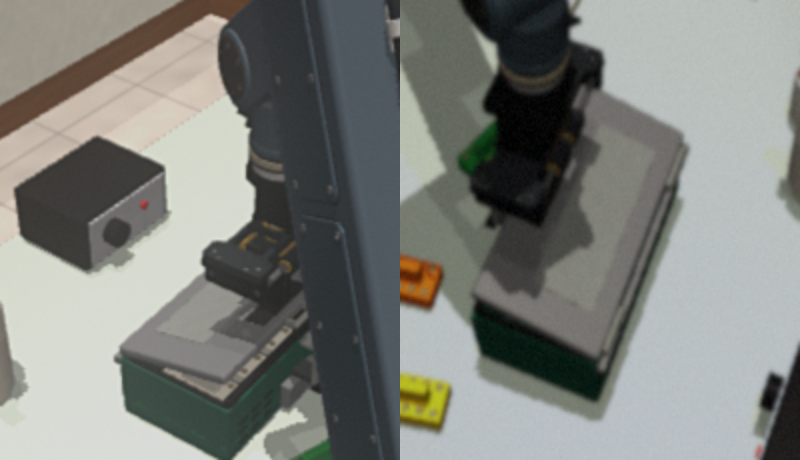

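```bash
python3 -m inch '{"dp":[[5,0,-1],[5,0,-1],[5,0,-1],[5,0,0],[2,0,0],[0,0,0]],"yaw":[0,0,0,0,0,0]}'
python3 -m inch '{"dp":[[2,0,0],[2,0,0],[0,0,0]],"yaw":[0,0,0]}'
python3 -m inch '{"dp":[[2,0,0],[1.5,0,0],[0,0,0]],"yaw":[0,0,0]}'
```

```text
time_s: 38.63
position: [0.4851, -0.1406, 0.1243]
tcp_rot: [[-0.002, -0.052, 0.999], [0.0, 0.999, 0.052], [-1.0, 0.0, -0.002]]
force: [-1.0, -0.3, 1.8]
opening: 0.004
time_s: 38.88
position: [0.4848, -0.1405, 0.1204]
tcp_rot: [[-0.003, -0.052, 0.999], [0.0, 0.999, 0.052], [-1.0, 0.0, -0.002]]
force: [-2.7, -0.9, 3.9]
opening: -0.0
time_s: 39.13
position: [0.4844, -0.1405, 0.1174]
tcp_rot: [[-0.003, -0.053, 0.999], [0.0, 0.999, 0.053], [-1.0, 0.0, -0.003]]
force: [-4.8, -1.5, 7.0]
opening: 0.006
```

```bash
python3 -m inch '{"dp":[[1,0,0],[1,0,0],[0,0,0]],"yaw":[0,0,0]}'
python3 -m inch '{"dp":[[1,0,0],[0.7,0,0],[0,0,0]],"yaw":[0,0,0]}'
python3 -m inch '{"dp":[[0.7,0,0],[0.5,0,0],[0,0,0]],"yaw":[0,0,0]}'
```

```text
time_s: 39.38
position: [0.4842, -0.1406, 0.1157]
tcp_rot: [[-0.003, -0.053, 0.999], [-0.0, 0.999, 0.053], [-1.0, 0.0, -0.003]]
force: [-5.3, -2.2, 10.8]
opening: 0.003
time_s: 39.63
position: [0.4841, -0.1406, 0.1146]
tcp_rot: [[-0.003, -0.053, 0.999], [-0.0, 0.999, 0.053], [-1.0, 0.0, -0.003]]
force: [-7.5, -1.1, 16.2]
opening: 0.003
time_s: 39.88
position: [0.4841, -0.1406, 0.1138]
tcp_rot: [[-0.003, -0.053, 0.999], [-0.0, 0.999, 0.053], [-1.0, -0.0, -0.003]]
force: [-7.2, -0.7, 18.5]
opening: 0.007
```

```bash
python3 -m inch '{"dp":[[1,0,0],[0.5,0,0],[0,0,0]],"yaw":[0,0,0]}'
python3 - <<'E'
from h import *
_,_,im3=snap("wrist","w24");_,_,im=snap("side","sd24"); _,_,im2=snap("scene","sc24")
cv2.imwrite("pics/d24.png",np.hstack([cv2.resize(im[160:310,250:400],(400,400)),cv2.resize(im3[130:280,220:420],(400,400))]))
E
```

```text
time_s: 40.13
position: [0.484, -0.1405, 0.1128]
tcp_rot: [[-0.003, -0.053, 0.999], [-0.0, 0.999, 0.053], [-1.0, -0.0, -0.003]]
force: [-9.5, -1.4, 23.6]
opening: 0.005
```

View pics/d24.png

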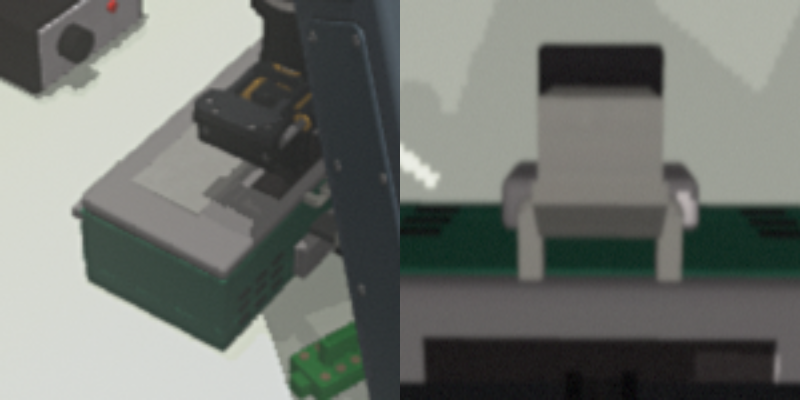

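```bash
python3 -m inch '{"dp":[[-2,0,0],[-3,0,0],[-5,0,0],[-10,0,0],[-20,0,0],[-30,0,0],[-30,0,-15],[-20,0,-30],[0,0,-30],[0,0,-15],[0,0,0],[0,0,0],[0,0,0],[0,0,0],[0,0,0]],"yaw":[0,0,0,0,0,0,0,0,0,0,0,0,0,0,0]}'
python3 - <<'E'
from h import *
_,_,im3=snap("wrist","w25");_,_,im=snap("side","sd25"); _,_,im2=snap("scene","sc25")
s=bot.read_state();print(s['position'],s['force'])
cv2.imwrite("pics/d25.png",np.hstack([cv2.resize(im[160:310,250:400],(400,400)),cv2.resize(im2[180:340,210:370],(400,400))]))
E
```

```text
time_s: 41.53
position: [0.3971, -0.1454, 0.2306]
tcp_rot: [[0.0, -0.052, 0.999], [-0.0, 0.999, 0.052], [-1.0, -0.0, 0.0]]
force: [0.2, 0.0, -0.5]
opening: 0.0
[ 0.39652178 -0.14514873  0.23048797] [-0.19307427  0.07569395  0.34641236]
```

View pics/d25.png

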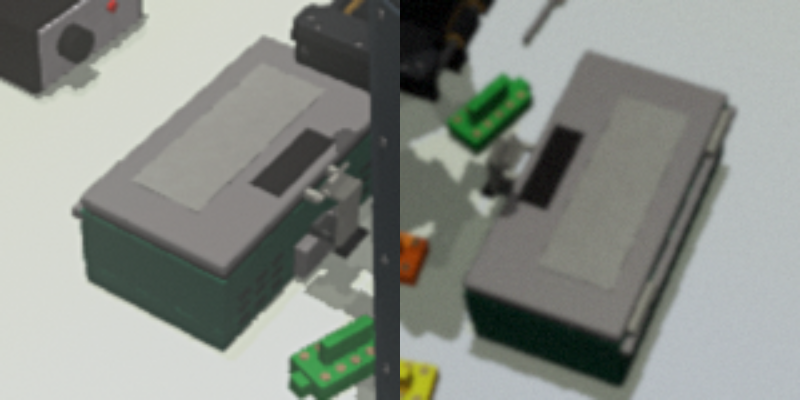

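View pics/w25.png

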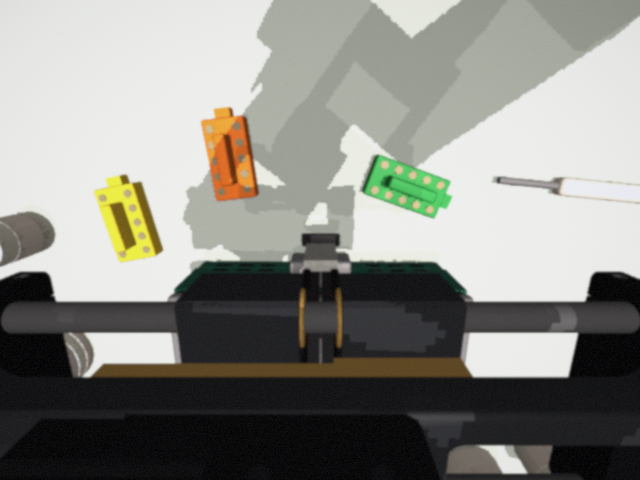

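View pics/sd25.png

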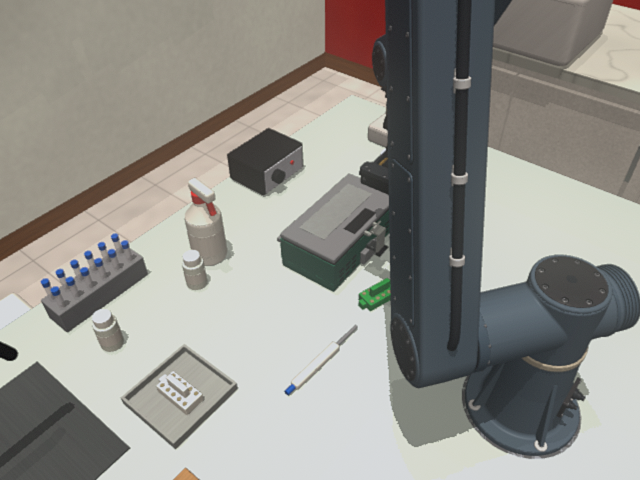

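Run:
```python
from h import *
a=load("sd24")[2];b=load("sd25")[2]
d=cv2.absdiff(a,b).max(2)[225:290,275:345]; print((d>40).sum(), d.mean())
p=cv2.phaseCorrelate(cv2.cvtColor(a,6)[225:290,275:345].astype(np.float32),cv2.cvtColor(b,6)[225:290,275:345].astype(np.float32)); print(p)
# jars etc unchanged between start and end
a=load("sd1")[2]; 
for n,(x0,y0,x1,y1) in dict(jars=(85,240,215,360),spray=(180,175,235,270),pip=(280,320,360,400)).items():
    print(n,cv2.phaseCorrelate(cv2.cvtColor(a,6)[y0:y1,x0:x1].astype(np.float32),cv2.cvtColor(b,6)[y0:y1,x0:x1].astype(np.float32)))
a=load("sc1")[2];b=load("sc25")[2]
for n,(x0,y0,x1,y1) in dict(jar=(160,355,205,400),dishes=(220,380,280,440)).items():
    print(n,cv2.phaseCorrelate(cv2.cvtColor(a,6)[y0:y1,x0:x1].astype(np.float32),cv2.cvtColor(b,6)[y0:y1,x0:x1].astype(np.float32)))
```

```text
158 4.949010989010989
((0.00679879899043101, -0.035363853862996564), 0.9339245721513842)
jars ((0.4892970485583561, 0.04426435789999772), 0.806328399328538)
spray ((-0.004175340652803783, 0.004640843233694625), 1.0005383362372717)
pip ((0.060548425267711536, 0.13614265989973262), 0.6120860341191292)
jar ((0.5960683553298338, 0.5278072861571026), 0.9441172934167179)
dishes ((-0.035023177890359136, 0.0028659785944959992), 1.0344160413742065)
```

Run:
```python
from h import *
r=[]
for f,g,bx in [("sd1","sd25",(175,240,215,295)),("sd1","sd25",(88,300,128,355)),("sc1","sc25",(160,355,205,400))]:
    a=load(f)[2];b=load(g)[2];x0,y0,x1,y1=bx
    A,B=a[y0:y1,x0:x1],b[y0:y1,x0:x1]; print(cv2.absdiff(A,B).mean())
    r.append(cv2.resize(np.hstack([A,B]),(500,190),interpolation=cv2.INTER_CUBIC))
cv2.imwrite("pics/j.png",np.vstack(r))
```

```text
10.308939393939394
9.842424242424242
2.5674074074074076
```

View pics/j.png

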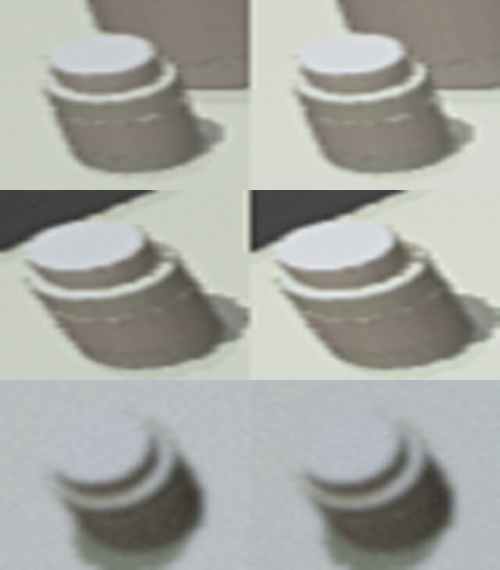

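The jars haven't moved. The lid holds shut with the robot clear, so I'm handing in.

```bash
python3 -c "
from rig import bot
print(bot.hand_in())"
```

```text
the job is handed in; nothing more can be done
None
```

I finished the job and handed it in at about 42 s of the 210 s allowed; no verdict is reported.

**What I did**
- **Spent cassette:** there was one, in pocket_1. It now stands upright on the tray floor.
- **Fresh cassettes:** there were three on the bench. They went into pockets 2, 1 and 3, in that order, and pocket_0 stays empty.
- **Lid:** I swung it shut and pressed it at the rubber patch until the latch closed over the bar.

**Last checks**
- **Seating:** close-up pictures showed all three fresh cassettes flat and square, with visible lugs in their notches. The tool height matched the pocket floor each time, and contact force appeared there.
- **Lid:** after the gripper let go, the lid moved less than 0.05 pixel between the pressed and released pictures. The gasket did not lift it, and the latch sits over the bar.
- **Bystanders:** spray bottle, dishes and pipette showed no shift. The jar regions first gave an apparent shift of about half a pixel; close crops of the three jars show them unmoved.

**What disagreed**
- **Camera calibration:** the scene and side cameras differed by up to about 15 mm in places, so I relied on the wrist camera for positions.
- **Pressing force:** it reached about 24 N vertically, against the 10 to 13 N quoted, because I pressed past the closing point. That is within the limits.

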